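# Ready the flat-lap polisher for a batch of dop sticks

### The job

Get the polisher ready for the next batch. First hang the yellow splash shield astride the bar in front of the lap, between the bar's legs, and let go of it; only then turn the speed knob until its white pointer stands at the red mark on the dial. Lay every dop stick flat in the tray, one to a lane, with its pink stone towards the tray's red end (this may be done at any time), and leave the other things on the bench as they are.

Things in the scene. Friction and masses are not known exactly. Their poses are not given: they have to be found in the camera images.
- bar_mid (a point): middle of the shield bar of the green polisher (fixed): a level steel bar along this y, 16 mm thick, 240 mm long, top 168 mm above the table; two legs slant down and back (+x) from its ends. x points from bar to lap, away from the robot. The housing (300 x 340 mm, 85 mm high) begins 50 mm behind the bar; on it a black pan (top 115 mm) with a 204 mm steel lap
- shield: yellow splash shield, loose, 180 g: rigid saddle 130 mm long (y); two 5 mm flaps splay to 69 mm apart (x) at the feet; the web joining them is 40 mm wide, 28 mm inside, 6 mm thick. On it a black grip fin 12 mm thick (x), 70 mm long (y), rises 30 mm. Starts standing; origin on the table under its centre, z up; web underside 77.4 mm, fin top 113.4 mm above it. May hang either way round
- shield_web (a point): middle of the underside of the shield's web, 77.4 mm above the shield's origin; it rests on the bar when hung
- speed (a joint): black speed knob on top of a grey fixed control box (150 x 140 mm, 70 mm high): its angle in rad, 0 to 5.5, growing as it turns clockwise seen from above. It turns stiffly (0.04 N m) and stays where it is left. At 0 its white pointer line looks roughly towards the robot; at the start the red mark is 0.9 to 3.1 rad clockwise of the pointer
- speed_grip (a point): on the knob's upright axis, at the height to grip (107 mm above the table, knob top 114 mm). The knob is a grip bar 14 mm thick (along this frame's y) and 49 mm long (along x), 32 mm high, on a 52 mm disc; the white pointer line is on its -x half
- speed_pointer (a point): on top of the knob, near the outer end of the white pointer line, 22 mm from the axis
- dial_ring: white index ring round the knob on the box top, 116 mm across and 3 mm thick, fixed, with black ticks and one red mark; origin on the knob's axis, the red mark lies in its -x direction. The knob is at the mark when its x axis and this x axis agree
- dial_mark (a point): the red mark on the index ring (16 x 7 mm), 48 mm from the knob's axis
- tray: plywood stick tray, fixed, 174 mm long (x), 236 mm wide (y), floor 6 mm above the table. Five lanes along x, centre lines at y = -92, -46, 0, 46, 92 mm, 26 mm wide, 150 mm long between end walls. Combs of 35 mm teeth at both ends (tops 20 mm, end walls 22 mm above the table); the middle 80 mm is open flat floor. The end at +x is painted red. Origin under its centre
- stick0: dop stick, loose, 30 g, may be absent: a square wooden handle 14 x 14 x 100 mm with a black cement cone and a pink stone at one end, 130 mm long in all. Origin on the stick's long axis at mid-length (7 mm above what it lies on); x points to the stone
- stick0_stone (a point): the pink stone of that stick, 58 mm from its origin
- stick1: dop stick, loose, 30 g, may be absent: a square wooden handle 14 x 14 x 100 mm with a black cement cone and a pink stone at one end, 130 mm long in all. Origin on the stick's long axis at mid-length (7 mm above what it lies on); x points to the stone
- stick1_stone (a point): the pink stone of that stick, 58 mm from its origin
- stick2: dop stick, loose, 30 g, may be absent: a square wooden handle 14 x 14 x 100 mm with a black cement cone and a pink stone at one end, 130 mm long in all. Origin on the stick's long axis at mid-length (7 mm above what it lies on); x points to the stone
- stick2_stone (a point): the pink stone of that stick, 58 mm from its origin
- stick3: dop stick, loose, 30 g, may be absent: a square wooden handle 14 x 14 x 100 mm with a black cement cone and a pink stone at one end, 130 mm long in all. Origin on the stick's long axis at mid-length (7 mm above what it lies on); x points to the stone
- stick3_stone (a point): the pink stone of that stick, 58 mm from its origin
- stick4: dop stick, loose, 30 g, may be absent: a square wooden handle 14 x 14 x 100 mm with a black cement cone and a pink stone at one end, 130 mm long in all. Origin on the stick's long axis at mid-length (7 mm above what it lies on); x points to the stone
- stick4_stone (a point): the pink stone of that stick, 58 mm from its origin
- tin: the small steel tin beside the machine, a bystander; leave it where it is
- compound_cake: the brick-red cake of polishing compound on its white dish, a bystander; leave it where it is
- bowl: the blue bowl, a bystander; leave it where it is
- brush: the brush, a bystander; leave it where it is

How it is judged:
By the outcome, as a careful person would: the job done as asked, in the order asked, and still so for the second after the job is handed in, with the robot touching nothing.
Of stick0, stick1, stick2, stick3, stick4 only 3 to 5 are there at a start; the rules pass over those that are not, and their reading is None.
At some moment in a run one of stick0, stick1, stick2, stick3, stick4 may be knocked a few centimetres aside while the robot is not near it.
It also fails if it takes over 210 s, if anything falls off the work surface, if the arm or the gripper's body presses on something with over 40 N, if the wrist force passes 120 N, or if a joint passes its speed limit or range.

### The arm

A 6-joint arm with a two-finger parallel gripper is mounted at the origin on the work surface. World frame = base frame: x ahead of the robot, y to its left, z up, the work surface at z = 0. Lengths are in m, angles in rad, forces in N, time in s.
With the tool pointing down it reaches from about 0.35 to 0.975 m from the base axis. Payload 4.9 kg.
Tool frame: the origin (TCP) lies at the very end of the fingers, on their centre line; the grasp point (between the pads) lies 19 mm behind it; z points along the fingers, y is the line along which they close (so a half turn about z gives the same grasp; the last joint's range is limited). The gripper opens to 85 mm and grips with 20 to 120 N. Pads are 22 mm wide; open, the fingers measure 114 mm over their backs; the gripper's body (76 mm by 85 mm) begins 54 mm behind the grasp point. The pads swing forward as they close: fully open they stand 13 mm farther back than shut.
Start: joints at [1.161, 0.053, 1.613, -0, 1.476, -0.119], TCP at [0.179, 0.599, 0.231] pointing down, gripper open.
Joint ranges: [-3.01, 3.01], [-1.01, 2.22], [0.06, 2.58], [-1.02, 4.17], [0.09, 2.62], [-3.14, 3.14]. Speed limits (rad/s): [2.57, 2.57, 3.14, 3.14, 3.14, 3.14].

### API

Orientations are given as a unit quaternion [w, x, y, z].
In Python, from plant import manip gives the robot as it stands.
- The arm moves only by the tool send_rows, never from a script. Its argument "increments" is a list of rows, each an object of numbers: "claw": the closure, from -1 (fully open) to 1 (shut); "dx", "dy", "dz": the shift along the tool's x, y, z in units of 0.5 m (1.0 is 0.5 m); "yaw": the turn about the tool's z in units of 1.5 rad (1.0 is 1.5 rad). A call has 1 to 20 rows; each row is the pose to reach, as a shift and turn from the pose commanded when the call began, along the tool's axes at that moment; what a row does not reach only later rows make up. A row lasts 1/8 s, in which the tool goes at most 62.5 mm and 10.7 degrees, less where a joint would pass 70% of its speed; a pose out of reach is approached as far as the arm can. A call with a number of a shift or a turn outside -1 to 1 is refused whole. A call with a gripper value outside its range is refused whole. The fingers move at their own pace and stop on an object; the grip force is fixed at half the most. Time passes only in rows, so rows that repeat a pose let the fingers close. It gives the time, the measured TCP pose, the force, the opening and the grip force at its end, in the units of the state.
- manip.state(): the state, without advancing time (a new reading comes with each control period).
- manip.grab_frame(name): name is "scene" or "top" or "wrist"; returns the picture (384x512x3 uint8, red, green, blue); there is no depth.
- manip.camera_params(name): a dict with "camera_matrix" (3x3 intrinsics, pixels), "extrinsics" (4x4, takes a point from world to camera coordinates); the wrist camera has in their place "tool_from_camera" (4x4, takes a point from camera to tool coordinates, whose origin is the TCP and whose axes are the flange's). Camera axes: x right, y down, z forward; pixel columns grow to the right and rows downward; lengths in m; the calibration is good to about 2 mm. A picture is of the moment at which its call begins: read the wrist's pose just before it. camera_params takes no time and is no camera call.
- manip.job_done(): hands the job in; it is judged then, once.
The state is a dict: "time": time; "joint_pos": joint angles; "joint_vel": joint speeds; "joint_efforts": joint torques, N m; "tool_pos": TCP position; "tool_rot": TCP orientation; "contact_force": force on the tool from outside, world axes, zero at the start; "ft_torque": the same for the moment, N m; "gripper_width": opening from 0.0 (shut) to 1.0 (fully open); "grasp_force": force on a finger pad.
Only numpy, scipy, OpenCV 4.12 (cv2) and the standard library are available. Lean on these libraries where they do the work, as an engineer would, in place of code of your own. Each camera call takes 0.05 s, during which the arm holds its last target. There are 200 camera calls.

## Working session

There is one attempt and no reset: what is moved stays moved. The work goes in short steps, Python scripts to look and compute and a tool call to move; the robot and the scene stay as the last step left them, time stands still between calls to the robot, and variables do not carry over. Pictures are saved under pics/ and viewed, at most 14 in all, crops included, and the job is handed in when it is done.

Besides the shell and the picture viewer there is one more tool, called after ">>>" in YAML: its name, and indented under it one key for each argument. send_rows: Moves the arm, as the interface text tells. Shifts and turns lie within -1 to 1; 1 stands for 0.5 m of shift or 1.5 rad of turn. Its arguments: {"type":"object","properties":{"increments":{"type":"array","items":{"type":"object","properties":{"claw":{"type":"number"},"dx":{"type":"number"},"dy":{"type":"number"},"dz":{"type":"number"},"yaw":{"type":"number"}}}}},"required":["increments"]}

```bash
ls; mkdir -p pics; python3 - <<'E'
from plant import manip
import cv2,numpy as np
for n in("scene","top","wrist"):
    s=manip.state(); im=manip.grab_frame(n); cv2.imwrite(f"pics/{n}0.png",im[:,:,::-1])
    p=manip.camera_params(n); print(n,{k:np.round(v,4).tolist() for k,v in p.items()})
print(manip.state())
E
```

```text
pics
scene {'camera_matrix': [[364.4335, 0.0, 259.0532], [0.0, 364.4335, 193.3877], [0.0, 0.0, 1.0]], 'extrinsics': [[-0.4919, 0.8706, 0.009, 0.1706], [0.661, 0.3801, -0.647, -0.2826], [-0.5667, -0.3124, -0.7624, 1.4886], [0.0, 0.0, 0.0, 1.0]]}
top {'camera_matrix': [[484.2915, 0.0, 259.3309], [0.0, 484.2915, 189.9399], [0.0, 0.0, 1.0]], 'extrinsics': [[0.0109, -0.9999, 0.0053, 0.0853], [-0.9969, -0.0113, -0.0782, 0.5017], [0.0783, -0.0044, -0.9969, 1.8605], [0.0, 0.0, 0.0, 1.0]]}
wrist {'camera_matrix': [[291.5512, 0.0, 254.7957], [0.0, 291.5512, 194.3858], [0.0, 0.0, 1.0]], 'tool_from_camera': [[-0.0003, -0.948, -0.3182, 0.0817], [1.0, -0.0002, -0.0002, -0.0005], [0.0001, -0.3182, 0.948, -0.1421], [0.0, 0.0, 0.0, 1.0]]}
{'time': 0.15, 'joint_pos': array([ 1.16099274e+00,  5.32225672e-02,  1.61398126e+00,  2.42346448e-06,
        1.47600609e+00, -1.19003837e-01]), 'joint_vel': array([ 0.00110832, -0.00130899, -0.00405439, -0.0011079 , -0.00062825,
       -0.00020048]), 'joint_efforts': array([ 1.34081136e-03, -3.94238591e+01, -3.70723701e+01, -6.93683182e-05,
        4.60463256e-03,  2.25020233e-05]), 'tool_pos': array([0.1790041 , 0.59830724, 0.23033309]), 'tool_rot': array([-2.12486550e-04,  1.44888166e-01,  9.89447707e-01, -7.80213517e-04]), 'contact_force': array([0.43613623, 0.26662575, 0.13402409]), 'ft_torque': array([ 0.03439409, -0.03273332, -0.05107173]), 'grasp_force': 0.0, 'gripper_width': 1.002116641750732}
```

View pics/scene0.png

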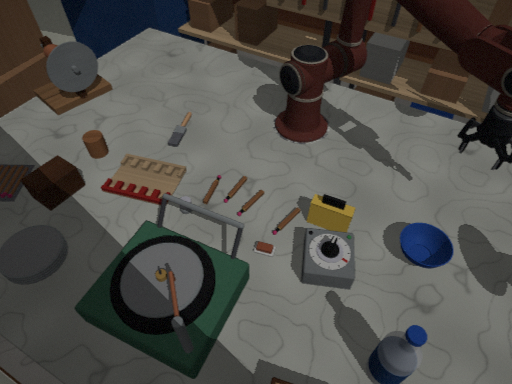

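View pics/top0.png

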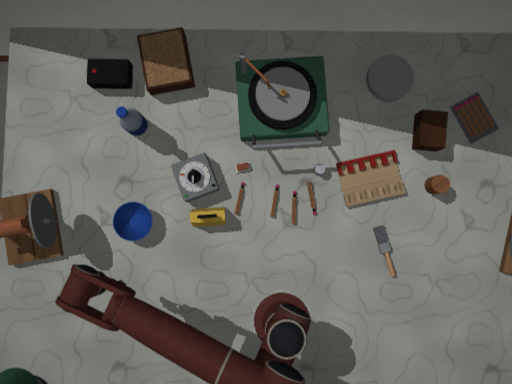

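The views show four sticks in the middle, the tray at right in the top view, the shield at (208,216), the knob box at (195,177) and the bar at about (283,143).

```bash
cat >h.py <<'E'
from plant import manip
import cv2,numpy as np
from scipy.spatial.transform import Rotation as R
def cam(n,s=None):
    p=manip.camera_params(n);K=np.array(p["camera_matrix"])
    if n=="wrist":
        q=s["tool_rot"];T=np.eye(4);T[:3,:3]=R.from_quat(np.r_[q[1:],q[0]]).as_matrix();T[:3,3]=s["tool_pos"]
        W=T@np.array(p["tool_from_camera"])
    else: W=np.linalg.inv(np.array(p["extrinsics"]))
    return K,W
def shot(n,name):
    s=manip.state();im=manip.grab_frame(n)[:,:,::-1].copy();c=cam(n,s)
    cv2.imwrite(f"pics/{name}.png",im);np.savez(f"pics/{name}.npz",K=c[0],W=c[1]);return im,c
def load(name):
    d=np.load(f"pics/{name}.npz");return cv2.imread(f"pics/{name}.png"),(d["K"],d["W"])
def ray(c,uv):
    K,W=c;d=W[:3,:3]@np.linalg.solve(K,[uv[0],uv[1],1.]);return W[:3,3],d/np.linalg.norm(d)
def onz(c,uv,z):
    o,d=ray(c,uv);return o+d*(z-o[2])/d[2]
def tri(*cu):
    A=np.zeros((3,3));b=np.zeros(3);L=[]
    for c,u in cu:
        o,d=ray(c,u);P=np.eye(3)-np.outer(d,d);A+=P;b+=P@o;L.append((o,P))
    x=np.linalg.solve(A,b);return x,max(np.linalg.norm(P@(x-o)) for o,P in L)
def proj(c,X):
    K,W=c;p=K@(np.linalg.inv(W)@np.r_[X,1])[:3];return p[:2]/p[2]
def blobs(im,lo,hi,amin=4,roi=None):
    m=cv2.inRange(cv2.cvtColor(im,cv2.COLOR_BGR2HSV),np.array(lo),np.array(hi))
    n,l,st,ce=cv2.connectedComponentsWithStats(m)
    return [(st[i,4],ce[i].round(1)) for i in range(1,n) if st[i,4]>=amin],l
def yaw(s):
    q=s["tool_rot"];M=R.from_quat(np.r_[q[1:],q[0]]).as_matrix();return M
E
python3 - <<'E'
from h import *
for n in("top","scene"):
    im=cv2.imread(f"pics/{n}0.png");c=cam(n);np.savez(f"pics/{n}0.npz",K=c[0],W=c[1])
    x0,y0,x1,y1=(170,120,410,235) if n=="top" else (90,140,370,300)
    f=3.3 if n=="top" else 2.8
    cv2.imwrite(f"pics/{n}c.png",cv2.resize(im[y0:y1,x0:x1],None,fx=f,fy=f,interpolation=cv2.INTER_CUBIC))
c=cam("top")
for nm,uv,z in [("stickA",(240,200),.007),("B",(276,203),.007),("C",(295,208),.007),("D",(312,197),.007),("shield",(208,214),.1),("knob",(195,176),.11),("tray",(372,180),.01),("bar",(285,142),.168),("tin",(320,169),.03),("cake",(243,167),.02)]: print(nm,onz(c,uv,z).round(3))
E
```

```text
stickA [0.461 0.166 0.007]
B [0.451 0.025 0.007]
C [ 0.433 -0.049  0.007]
D [ 0.476 -0.115  0.007]
shield [0.403 0.28  0.1  ]
knob [0.543 0.33  0.11 ]
tray [ 0.545 -0.35   0.01 ]
bar [0.663 0.001 0.168]
tin [ 0.584 -0.143  0.03 ]
cake [0.59  0.155 0.02 ]
```

View pics/topc.png

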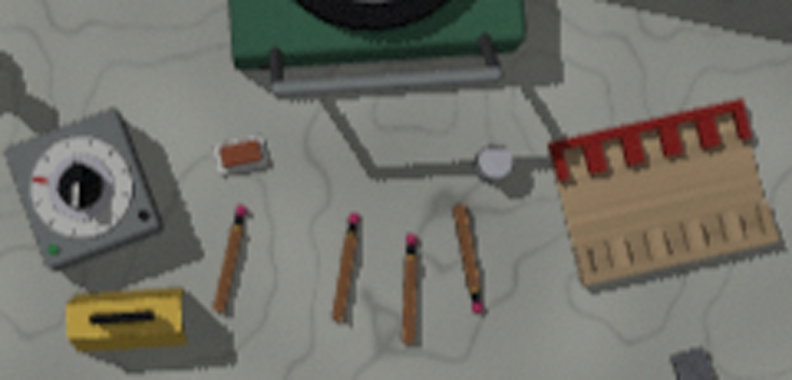

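View pics/scenec.png

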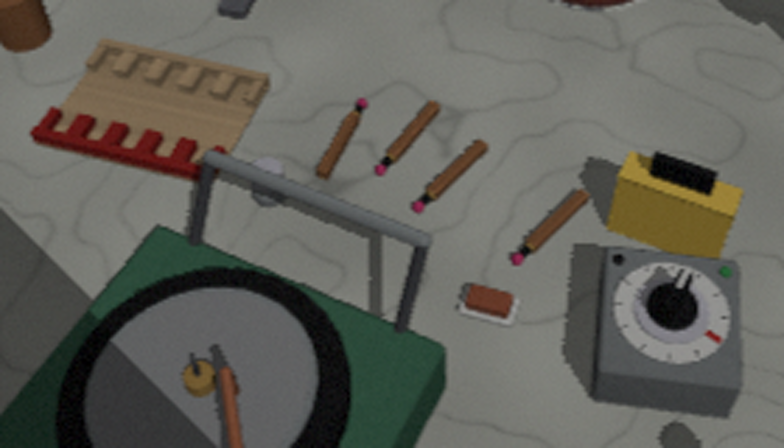

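The crops show four sticks. Three have the stone away from the robot. The rightmost, with its stone at crop (477,308), has it towards the robot. The pointer looks at the robot and the red mark is to its left, about a quarter turn clockwise. The tray's red end faces away from the robot.

I'll write a move calculator next, then take wrist views over the shield, knob and bar.

```bash
cat >>h.py <<'E'
def heading(s):
    M=yaw(s);return np.degrees(np.arctan2(M[1,0],M[0,0]))
def go(s,*targets):
    """targets (x,y,z,heading deg) -> increments in the tool frame of state s"""
    M=yaw(s)
    print("now",s["tool_pos"].round(4),"hd",heading(s).round(2),"t",round(s["time"],1))
    for t in targets:
        d=M.T@(np.array(t[:3])-s["tool_pos"])/.5
        dy=-np.radians((t[3]-heading(s)+180)%360-180)/1.5
        tilt=""
        print(f"dx {d[0]:.4f} dy {d[1]:.4f} dz {d[2]:.4f} yaw {dy:.4f}")
E
python3 - <<'E'
from h import *
go(manip.state(),(.47,.40,.32,90))
E
```

```text
now [0.179  0.5983 0.2303] hd 163.34 t 0.1
dx -0.6712 dy -0.2134 dz -0.1791 yaw 0.8533
```

>>> send_rows:
  increments:
    - {"dx": -0.1,"dy": 0,"dz": -0.12,"yaw": 0.1,"claw": -1}
    - {"dx": -0.6712,"dy": -0.2134,"dz": -0.18,"yaw": 0.8533,"claw": -1}
    - {"dx": -0.6712,"dy": -0.2134,"dz": -0.18,"yaw": 0.8533,"claw": -1}
    - {"dx": -0.6712,"dy": -0.2134,"dz": -0.18,"yaw": 0.8533,"claw": -1}
    - {"dx": -0.6712,"dy": -0.2134,"dz": -0.18,"yaw": 0.8533,"claw": -1}
    - {"dx": -0.6712,"dy": -0.2134,"dz": -0.18,"yaw": 0.8533,"claw": -1}
    - {"dx": -0.6712,"dy": -0.2134,"dz": -0.18,"yaw": 0.8533,"claw": -1}
    - {"dx": -0.6712,"dy": -0.2134,"dz": -0.18,"yaw": 0.8533,"claw": -1}
    - {"dx": -0.6712,"dy": -0.2134,"dz": -0.18,"yaw": 0.8533,"claw": -1}
    - {"dx": -0.6712,"dy": -0.2134,"dz": -0.18,"yaw": 0.8533,"claw": -1}

```text
time: 1.4
tool_pos: [0.4693, 0.4009, 0.321]
tool_rot: [-0.0, 0.706, 0.708, -0.0]
contact_force: [0.2, 0.6, 0.0]
gripper_width: 1.002
grasp_force: 0.0
```

```bash
python3 - <<'E'
from h import *
im,c=shot("wrist","w1")
cv2.imwrite("pics/w1b.png",cv2.resize(im,(800,600),interpolation=cv2.INTER_CUBIC))
go(manip.state(),(.47,.28,.32,90))
E
```

```text
now [0.4693 0.4009 0.3212] hd 90.15 t 1.4
dx -0.2418 dy 0.0007 dz 0.0023 yaw 0.0017
```

View pics/w1b.png

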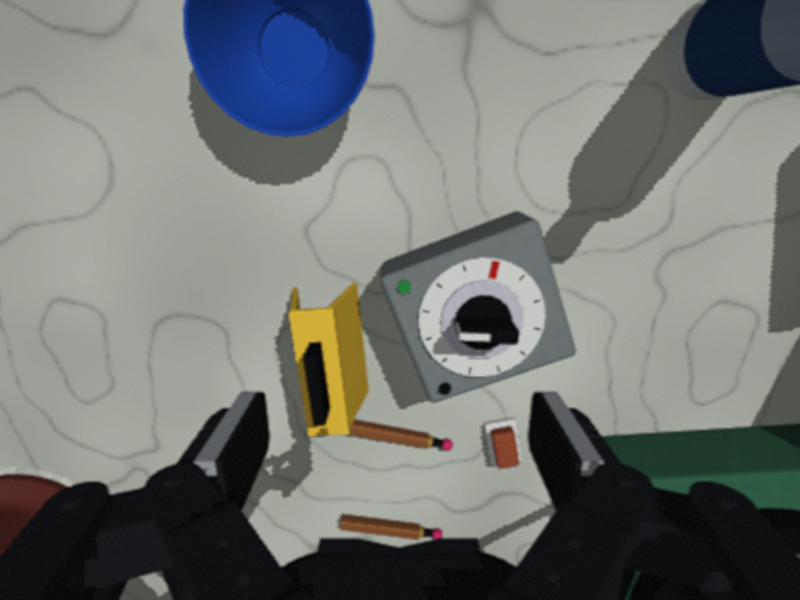

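This view shows the shield at about (325,370) with its black fin, the knob at (483,320), the red mark at (494,269), the pointer tip at about (460,335) and stick A below. I'll take a second view for triangulation.

>>> send_rows:
  increments:
    - {"dx": -0.12}
    - {"dx": -0.2}
    - {"dx": -0.2}
    - {"dx": -0.2}
    - {"dx": -0.2}

```text
invalid input
```

```bash
cat >>h.py <<'E'
def finmask(im):
    """black fin inside the yellow web: contour of dark pixels enclosed near yellow"""
    h=cv2.cvtColor(im,cv2.COLOR_BGR2HSV)
    y=cv2.inRange(h,np.array([18,110,60]),np.array([35,255,255]))
    k,l,st,ce=cv2.connectedComponentsWithStats(y);i=1+np.argmax(st[1:,4])
    hull=cv2.convexHull(cv2.findNonZero((l==i).astype(np.uint8)))
    hm=np.zeros_like(y);cv2.fillConvexPoly(hm,hull,255)
    d=((h[:,:,2]<70)&(hm>0)).astype(np.uint8)
    k,l,st,ce=cv2.connectedComponentsWithStats(d);j=1+np.argmax(st[1:,4])
    return (l==j).astype(np.uint8),st[j],(y>0)
def redmark(im,roi=None):
    h=cv2.cvtColor(im,cv2.COLOR_BGR2HSV)
    m=cv2.inRange(h,np.array([0,140,120]),np.array([6,255,255]))|cv2.inRange(h,np.array([174,140,120]),np.array([180,255,255]))
    k,l,st,ce=cv2.connectedComponentsWithStats(m);return [(st[i].tolist(),ce[i].round(1)) for i in range(1,k) if st[i,4]>12]
E
python3 - <<'E'
from h import *
im,c=shot("wrist","w2")
cv2.imwrite("pics/w2b.png",cv2.resize(im,(800,600),interpolation=cv2.INTER_CUBIC))
for n in ("w1","w2"):
    im,c=load(n);m,st,y=finmask(im);print(n,st,cv2.minAreaRect(cv2.findNonZero(m)),redmark(im))
E
```

```text
w1 [194 219  17  53 580] ((202.20809936523438, 245.35260009765625), (51.85150146484375, 12.164575576782227), 81.25383758544922) [([313, 168, 6, 10, 39], array([315.8, 172.4]))]
w2 [194 219  17  53 580] ((202.05001831054688, 245.3500213623047), (51.90163040161133, 12.162236213684082), 81.8698959350586) [([313, 168, 6, 10, 37], array([315.7, 172.4]))]
```

View pics/w2b.png

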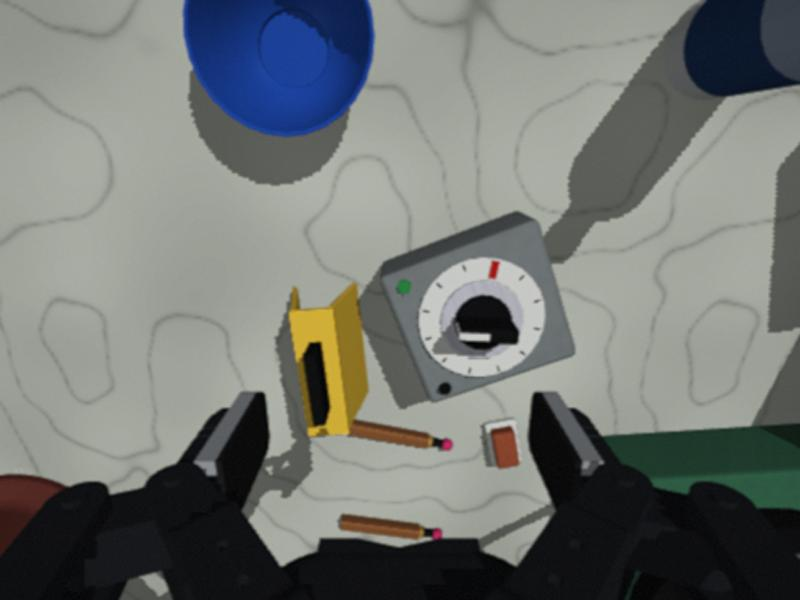

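The move was refused because every field is required, so this is the same view as before. I'll resend it complete.

>>> send_rows:
  increments:
    - {"dx": -0.12,"dy": 0,"dz": 0,"yaw": 0,"claw": -1}
    - {"dx": -0.2,"dy": 0,"dz": 0,"yaw": 0,"claw": -1}
    - {"dx": -0.2,"dy": 0,"dz": 0,"yaw": 0,"claw": -1}
    - {"dx": -0.2,"dy": 0,"dz": 0,"yaw": 0,"claw": -1}
    - {"dx": -0.2,"dy": 0,"dz": 0,"yaw": 0,"claw": -1}

```text
time: 2.12
tool_pos: [0.4699, 0.3012, 0.3212]
tool_rot: [-0.0, 0.707, 0.708, -0.0]
contact_force: [0.2, 0.2, -0.8]
gripper_width: 1.0
grasp_force: 0.0
```

```bash
python3 - <<'E'
from h import *
im,c=shot("wrist","w2")
cv2.imwrite("pics/w2b.png",cv2.resize(im,(800,600),interpolation=cv2.INTER_CUBIC))
for n in ("w1","w2"):
    im,c=load(n);m,st,y=finmask(im);print(n,st,cv2.minAreaRect(cv2.findNonZero(m)),redmark(im))
E
```

```text
w1 [194 219  17  53 580] ((202.20809936523438, 245.35260009765625), (51.85150146484375, 12.164575576782227), 81.25383758544922) [([313, 168, 6, 10, 39], array([315.8, 172.4]))]
w2 [189 149  18  57 684] ((197.36729431152344, 177.0179443359375), (56.433006286621094, 12.829336166381836), 82.303955078125) [([318, 90, 6, 12, 49], array([320.5,  95.6]))]
```

View pics/w2b.png

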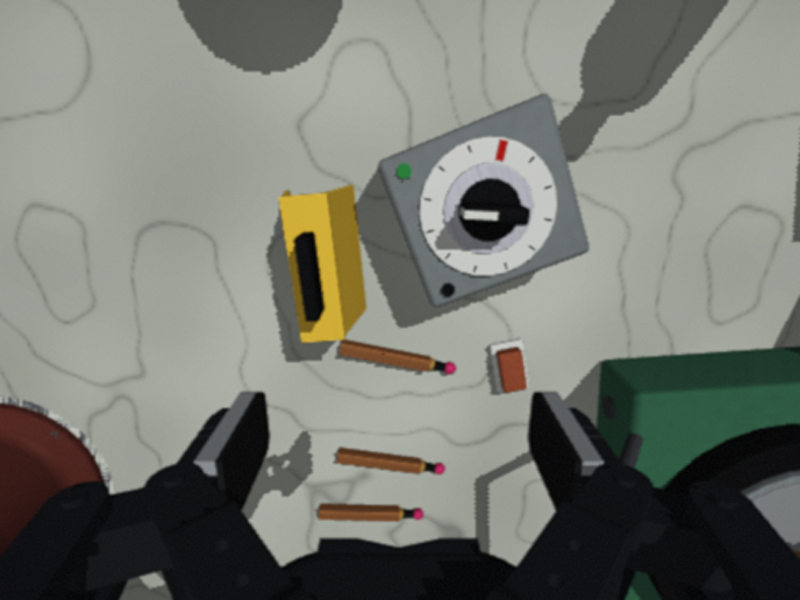

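The second view shows the shield web with corners near (280,197), (300,340) and (345,330), the ring centred at about (488,205), the pointer from (465,215) and the red mark at (502,150).

```bash
cat >>h.py <<'E'
def web(im):
    h=cv2.cvtColor(im,cv2.COLOR_BGR2HSV)
    y=cv2.inRange(h,np.array([18,110,60]),np.array([35,255,255]))>0
    t,_=cv2.threshold(h[:,:,2][y].reshape(-1,1),0,255,cv2.THRESH_OTSU)
    m=(y&(h[:,:,2]>t)).astype(np.uint8)
    k,l,st,ce=cv2.connectedComponentsWithStats(m);i=1+np.argmax(st[1:,4])
    return (l==i).astype(np.uint8),t
def ring(im,rm):
    """white ring outer ellipse near red mark rm"""
    h=cv2.cvtColor(im,cv2.COLOR_BGR2HSV)
    m=((h[:,:,1]<40)&(h[:,:,2]>165)).astype(np.uint8)*255
    yy,xx=np.mgrid[:384,:512];m[np.hypot(xx-rm[0],yy-rm[1])>85]=0
    m=cv2.morphologyEx(m,cv2.MORPH_CLOSE,np.ones((5,5)))
    cs,_=cv2.findContours(m,cv2.RETR_EXTERNAL,cv2.CHAIN_APPROX_NONE)
    cn=max(cs,key=cv2.contourArea);return cv2.fitEllipse(cv2.convexHull(cn)),m
E
python3 - <<'E'
from h import *
D={}
for n in ("w1","w2"):
    im,c=load(n);m,t=web(im)
    ct=cv2.convexHull(cv2.findNonZero(m));r=cv2.minAreaRect(ct)
    rm=redmark(im)[0][1]
    e,mm=ring(im,rm)
    h=cv2.cvtColor(im,cv2.COLOR_BGR2HSV)
    X=np.array([onz(c,p,.0834) for p in cv2.boxPoints(r)])
    print(n,"otsu",t,"web ctr",np.round(r[0],1),"sides",np.linalg.norm(X[1]-X[0]).round(4),np.linalg.norm(X[2]-X[1]).round(4),X.mean(0).round(4),"edges",np.degrees(np.arctan2(*(X[1]-X[0])[1::-1])).round(1),np.degrees(np.arctan2(*(X[2]-X[1])[1::-1])).round(1))
    print("  ring",np.round(e[0],1),np.round(e[1],1),"dia",(e[1][0]*(c[1][2,3]-.073)/np.linalg.inv(c[1])[2,:3].dot([0,0,-1])/291.55).round(4),"onz",onz(c,e[0],.073).round(4),"mark",onz(c,rm,.073).round(4))
    # pointer: bright low-sat pixels inside knob radius
    yy,xx=np.mgrid[:384,:512];kp=proj(c,onz(c,e[0],.073)+[0,0,.041])
    pm=((h[:,:,2]>120)&(h[:,:,1]<60)&(np.hypot(xx-kp[0],yy-kp[1])<16)).astype(np.uint8)
    k,l,st,ce=cv2.connectedComponentsWithStats(pm);i=1+np.argmax(st[1:,4]);print("  ptr",st[i],ce[i].round(1),[np.r_[onz(c,p,.114)].round(4).tolist() for p in cv2.boxPoints(cv2.minAreaRect(cv2.findNonZero((l==i).astype(np.uint8))))],"knobpx",kp.round(1))
    D[n]=(c,r[0],e[0],rm,ce[i])
for j,nm in ((1,"web"),(2,"ring"),(3,"mark"),(4,"ptr")):
    print(nm,tri(*[(D[n][0],D[n][j]) for n in D]))
E
```

```text
w1 otsu 168.0 web ctr [203.6 238.1] sides 0.039 0.1308 [0.3957 0.2847 0.0834] edges 8.0 -85.4
  ring [296.7 139.4] [ 90.5 146.3] dia 0.1278 onz [0.5248 0.4283 0.073 ] mark [0.5533 0.3834 0.073 ]
  ptr [286 129  31  22 430] [299.2 138.4] [[0.5002, 0.4392, 0.114], [0.5344, 0.4521, 0.114], [0.5425, 0.4339, 0.114], [0.5079, 0.4206, 0.114]] knobpx [301.4 144.2]
w2 otsu 169.0 web ctr [199.2 171.2] sides 0.0389 0.1302 [0.3956 0.2842 0.0834] edges 7.0 -85.4
  ring [312.1 131.3] [84.8 90.3] dia 0.1197 onz [0.5453 0.3392 0.073 ] mark [0.5531 0.3838 0.073 ]
  ptr [303 135  16   6  83] [310.5 137.4] [[0.5269, 0.3395, 0.114], [0.5446, 0.3395, 0.114], [0.545, 0.3336, 0.114], [0.5272, 0.3336, 0.114]] knobpx [318.6 135.2]
web (array([0.39529609, 0.28741288, 0.0823898 ]), np.float64(3.7282576201998305e-05))
ring (array([ 0.61077838,  0.32774489, -0.37736103]), np.float64(0.04326690592086141))
mark (array([0.55287012, 0.38378208, 0.07452694]), np.float64(6.480139139441711e-05))
ptr (array([0.51592148, 0.3959051 , 0.18931852]), np.float64(0.049188609923554574))
```

```bash
python3 - <<'E'
from h import *
go(manip.state(),(.3955,.2845,.18,95),(.3955,.2845,.087,95),(.3955,.2845,.20,95))
E
```

```text
now [0.47   0.3012 0.3212] hd 90.09 t 2.2
dx -0.0332 dy -0.1489 dz 0.2824 yaw -0.0572
dx -0.0332 dy -0.1488 dz 0.4684 yaw -0.0572
dx -0.0332 dy -0.1489 dz 0.2424 yaw -0.0572
```

>>> send_rows:
  increments:
    - {"dx": -0.033,"dy": -0.149,"dz": 0.1,"yaw": -0.057,"claw": -1}
    - {"dx": -0.033,"dy": -0.149,"dz": 0.2,"yaw": -0.057,"claw": -1}
    - {"dx": -0.033,"dy": -0.149,"dz": 0.3,"yaw": -0.057,"claw": -1}
    - {"dx": -0.033,"dy": -0.149,"dz": 0.36,"yaw": -0.057,"claw": -1}
    - {"dx": -0.033,"dy": -0.149,"dz": 0.42,"yaw": -0.057,"claw": -1}
    - {"dx": -0.033,"dy": -0.149,"dz": 0.45,"yaw": -0.057,"claw": -1}
    - {"dx": -0.033,"dy": -0.149,"dz": 0.466,"yaw": -0.057,"claw": -1}
    - {"dx": -0.033,"dy": -0.149,"dz": 0.466,"yaw": -0.057,"claw": -1}
    - {"dx": -0.033,"dy": -0.149,"dz": 0.466,"yaw": -0.057,"claw": 1}
    - {"dx": -0.033,"dy": -0.149,"dz": 0.466,"yaw": -0.057,"claw": 1}
    - {"dx": -0.033,"dy": -0.149,"dz": 0.466,"yaw": -0.057,"claw": 1}
    - {"dx": -0.033,"dy": -0.149,"dz": 0.466,"yaw": -0.057,"claw": 1}
    - {"dx": -0.033,"dy": -0.149,"dz": 0.466,"yaw": -0.057,"claw": 1}
    - {"dx": -0.033,"dy": -0.149,"dz": 0.466,"yaw": -0.057,"claw": 1}

```text
time: 3.92
tool_pos: [0.3958, 0.2838, 0.0886]
tool_rot: [0.0, 0.676, 0.737, 0.0]
contact_force: [0.2, 0.0, 1.4]
gripper_width: 0.126
grasp_force: 61.8
```

```bash
python3 - <<'E'
from h import *
go(manip.state(),(.3958,.2838,.38,95),(.52,.02,.38,0),(.57,.02,.38,0))
t,s=load("top0")[1],load("scene0")[1]
a=tri((t,(253.3,147.3)),(s,(242.9,225.7)));b=tri((t,(320.9,142.1)),(s,(164.3,196.1)));print(a,b)
E
```

```text
now [0.3958 0.2838 0.0886] hd 94.91 t 3.9
dx -0.0001 dy 0.0002 dz -0.5829 yaw -0.0011
dx -0.5470 dy 0.2026 dz -0.5828 yaw 1.1043
dx -0.5555 dy 0.3022 dz -0.5828 yaw 1.1043
(array([0.64409679, 0.11592651, 0.15674423]), np.float64(0.0010603691011310072)) (array([ 0.66645847, -0.12979536,  0.15588794]), np.float64(0.0003914584248384263))
```

>>> send_rows:
  increments:
    - {"dx": 0,"dy": 0,"dz": -0.06,"yaw": 0,"claw": 1}
    - {"dx": 0,"dy": 0,"dz": -0.15,"yaw": 0,"claw": 1}
    - {"dx": 0,"dy": 0,"dz": -0.27,"yaw": 0,"claw": 1}
    - {"dx": 0,"dy": 0,"dz": -0.39,"yaw": 0,"claw": 1}
    - {"dx": 0,"dy": 0,"dz": -0.5,"yaw": 0,"claw": 1}
    - {"dx": -0.06,"dy": 0,"dz": -0.58,"yaw": 0.1,"claw": 1}
    - {"dx": -0.16,"dy": 0.03,"dz": -0.58,"yaw": 0.22,"claw": 1}
    - {"dx": -0.26,"dy": 0.07,"dz": -0.58,"yaw": 0.34,"claw": 1}
    - {"dx": -0.36,"dy": 0.12,"dz": -0.58,"yaw": 0.46,"claw": 1}
    - {"dx": -0.45,"dy": 0.16,"dz": -0.58,"yaw": 0.58,"claw": 1}
    - {"dx": -0.52,"dy": 0.19,"dz": -0.58,"yaw": 0.7,"claw": 1}
    - {"dx": -0.547,"dy": 0.2,"dz": -0.58,"yaw": 0.82,"claw": 1}
    - {"dx": -0.547,"dy": 0.2,"dz": -0.58,"yaw": 0.94,"claw": 1}
    - {"dx": -0.547,"dy": 0.2,"dz": -0.58,"yaw": 1,"claw": 1}
    - {"dx": -0.547,"dy": 0.2,"dz": -0.58,"yaw": 1,"claw": 1}
    - {"dx": -0.547,"dy": 0.2,"dz": -0.58,"yaw": 1,"claw": 1}

```text
time: 5.92
tool_pos: [0.5185, 0.0199, 0.3778]
tool_rot: [-0.0, 0.997, 0.079, -0.0]
contact_force: [1.0, 0.5, -1.2]
gripper_width: 0.126
grasp_force: 61.4
```

```bash
python3 - <<'E'
from h import *
shot("wrist","w3");go(manip.state(),(.58,.02,.38,9))
E
```

```text
now [0.5185 0.0199 0.378 ] hd 9.02 t 6.0
dx 0.1215 dy 0.0191 dz -0.0041 yaw 0.0003
```

>>> send_rows:
  increments:
    - {"dx": 0.06,"dy": 0.01,"dz": 0,"yaw": 0,"claw": 1}
    - {"dx": 0.12,"dy": 0.019,"dz": 0,"yaw": 0,"claw": 1}
    - {"dx": 0.12,"dy": 0.019,"dz": 0,"yaw": 0,"claw": 1}
    - {"dx": 0.12,"dy": 0.019,"dz": 0,"yaw": 0,"claw": 1}

```text
time: 6.48
tool_pos: [0.579, 0.0199, 0.3781]
tool_rot: [-0.0, 0.997, 0.078, -0.0]
contact_force: [-0.6, 0.6, -1.7]
gripper_width: 0.123
grasp_force: 61.4
```

```bash
python3 - <<'E'
from h import *
shot("wrist","w4")
a,_=load("w3");b,_=load("w4")
cv2.imwrite("pics/w34.png",np.hstack([cv2.resize(a[:300],None,fx=.78,fy=1.56),cv2.resize(b[:300],None,fx=.78,fy=1.56)])) if 0 else cv2.imwrite("pics/w34.png",np.vstack([a[0:290,:],b[0:290,:]]))
E
```

```text
(no output)
```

View pics/w34.png

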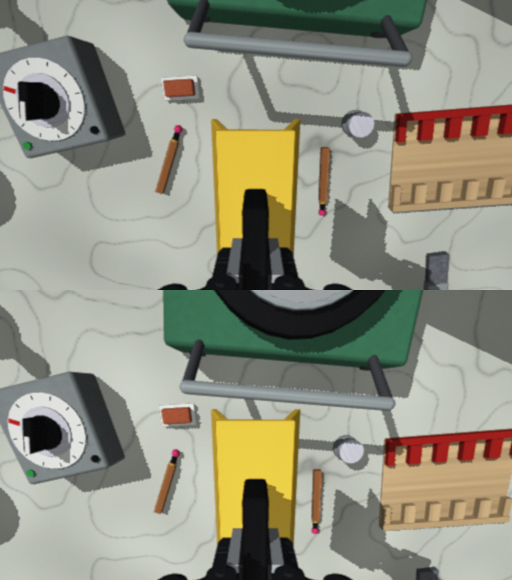

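In both views the bar lies clear in front of the housing. In the first its ends are at about (186,41) and (410,60); in the second at (182,97) and (392,115). The tin is at (358,124).

```bash
python3 - <<'E'
from h import *
ends={"w3":((186,41),(410,60)),"w4":((182,97),(392,115))}
for n,(a,b) in ends.items():
    im,c=load(n);h=cv2.cvtColor(im,cv2.COLOR_BGR2GRAY).astype(int)
    for f in (.15,.5,.85):
        u=round(a[0]+f*(b[0]-a[0]));v=round(a[1]+f*(b[1]-a[1]));print(n,u,v-16,h[v-16:v+17,u])
    for k,(u,v) in enumerate((a,b)): print("end",u-12,h[v,u-12:u+13])
E
```

```text
w3 220 28 [100 101 102 101 101 102 104 116 126 134 138 147 153 151 143 132 132 126
 118 105  88  76  78 109 149 180 187 185 185 184 185 186 185]
w3 298 34 [ 88  85  89  94 100 100  99 102 116 126 135 139 146 151 150 144 137 138
 136 127 109  88  76  80  98 129 174 184 182 181 181 181 180]
w3 376 41 [101 100 101 103 103 100 101 103 116 127 133 138 142 145 143 139 135 136
 134 125 106  87  76  82 103 133 174 186 188 188 188 187 188]
end 174 [179 180 179 179 180 180 180 180 177 158 136 128 132 134 131 130 131 131
 130 132 130 131 132 132 133]
end 398 [136 135 133 132 135 133 134 132 133 129 122 112 101  93 101 104 105 105
 106 104 106 105 105 104 122]
w4 214 84 [112 112 112 112 111 113 118 120 122 128 136 144 150 162 168 163 154 146
 143 132 113 103 136 188 197 196 195 194 195 194 195 194 194]
w4 287 90 [111 110 109 111 111 109 111 118 133 131 136 143 152 159 165 162 156 152
 154 140 118 103 134 183 193 191 190 190 189 186 178 165 161]
w4 360 96 [111 112 112 110 112 112 113 127 148 134 134 141 149 153 159 158 154 151
 153 142 119 106 137 190 201 200 200 199 199 198 199 199 199]
end 170 [200 199 198 197 198 198 197 199 192 172 155 155 161 159 159 157 160 159
 161 162 162 162 163 164 165]
end 380 [150 149 151 151 149 150 150 150 150 149 150 143 133 119 130 175 200 205
 206 205 205 206 205 205 206]
```

```bash
python3 - <<'E'
from h import *
P={"w3":[(220,43.3),(298,50.3),(376,57.3)],"w4":[(214,98.2),(287,104.6),(360,110.5)]}
E={"w3":(183.5,409.5),"w4":(179.5,393)}
ps=[]
for n in P:
    c=load(n)[1];l=np.polyfit(*np.array(P[n]).T,1)
    e=[(u,np.polyval(l,u)) for u in E[n]];ps.append((c,e))
    X=np.array([onz(c,p,.16) for p in e]);d=X[0]-X[1];print(n,X.round(4).tolist(),"mid",X.mean(0).round(4),"len",np.linalg.norm(d).round(4),"hd",np.degrees(np.arctan2(d[1],d[0])).round(2))
for k in (0,1): print(tri(*[(c,e[k]) for c,e in ps]))
go(manip.state(),(.6575,0,.38,95))
E
```

```text
w3 [[0.6454, 0.1193, 0.16], [0.6649, -0.1341, 0.16]] mid [ 0.6552 -0.0074  0.16  ] len 0.2541 hd 94.4
w4 [[0.6473, 0.1193, 0.16], [0.6667, -0.1336, 0.16]] mid [ 0.657  -0.0072  0.16  ] len 0.2536 hd 94.38
(array([0.64692464, 0.12215258, 0.14819216]), np.float64(3.0639435019032945e-05))
(array([ 0.66692584, -0.13896707,  0.14885034]), np.float64(0.00021945812460932802))
now [0.5789 0.0199 0.3784] hd 8.98 t 6.5
dx 0.1491 dy 0.0638 dz -0.0032 yaw -1.0009
```

```bash
python3 - <<'E'
from h import *
go(manip.state(),(.656,-.007,.378,94.4))
E
```

```text
now [0.5789 0.0199 0.3784] hd 8.98 t 6.5
dx 0.1440 dy 0.0772 dz 0.0008 yaw -0.9939
```

>>> send_rows:
  increments:
    - {"dx": 0,"dy": 0,"dz": 0,"yaw": -0.12,"claw": 1}
    - {"dx": 0,"dy": 0,"dz": 0,"yaw": -0.24,"claw": 1}
    - {"dx": 0,"dy": 0,"dz": 0,"yaw": -0.36,"claw": 1}
    - {"dx": 0,"dy": 0,"dz": 0,"yaw": -0.48,"claw": 1}
    - {"dx": 0,"dy": 0,"dz": 0,"yaw": -0.6,"claw": 1}
    - {"dx": 0,"dy": 0,"dz": 0,"yaw": -0.72,"claw": 1}
    - {"dx": 0,"dy": 0,"dz": 0,"yaw": -0.84,"claw": 1}
    - {"dx": 0,"dy": 0,"dz": 0,"yaw": -0.94,"claw": 1}
    - {"dx": 0,"dy": 0,"dz": 0,"yaw": -0.994,"claw": 1}
    - {"dx": 0,"dy": 0,"dz": 0,"yaw": -0.994,"claw": 1}

```text
time: 7.78
tool_pos: [0.5788, 0.0199, 0.3788]
tool_rot: [0.0, 0.68, 0.733, 0.0]
contact_force: [0.5, -1.1, -1.7]
gripper_width: 0.128
grasp_force: 61.4
```

```bash
python3 - <<'E'
from h import *
go(manip.state(),(.656,-.007,.378,94.4),(.656,-.007,.2,94.4))
E
```

```text
now [0.5788 0.0199 0.3788] hd 94.34 t 7.8
dx -0.0653 dy 0.1499 dz 0.0017 yaw -0.0007
dx -0.0652 dy 0.1497 dz 0.3577 yaw -0.0007
```

>>> send_rows:
  increments:
    - {"dx": -0.03,"dy": 0.075,"dz": 0,"yaw": 0,"claw": 1}
    - {"dx": -0.065,"dy": 0.15,"dz": 0,"yaw": 0,"claw": 1}
    - {"dx": -0.065,"dy": 0.15,"dz": 0,"yaw": 0,"claw": 1}
    - {"dx": -0.065,"dy": 0.15,"dz": 0.05,"yaw": 0,"claw": 1}
    - {"dx": -0.065,"dy": 0.15,"dz": 0.1,"yaw": 0,"claw": 1}
    - {"dx": -0.065,"dy": 0.15,"dz": 0.15,"yaw": 0,"claw": 1}
    - {"dx": -0.065,"dy": 0.15,"dz": 0.2,"yaw": 0,"claw": 1}
    - {"dx": -0.065,"dy": 0.15,"dz": 0.25,"yaw": 0,"claw": 1}
    - {"dx": -0.065,"dy": 0.15,"dz": 0.3,"yaw": 0,"claw": 1}
    - {"dx": -0.065,"dy": 0.15,"dz": 0.33,"yaw": 0,"claw": 1}
    - {"dx": -0.065,"dy": 0.15,"dz": 0.35,"yaw": 0,"claw": 1}
    - {"dx": -0.065,"dy": 0.15,"dz": 0.35,"yaw": 0,"claw": 1}

```text
time: 9.28
tool_pos: [0.6563, -0.0068, 0.203]
tool_rot: [-0.0, 0.68, 0.734, -0.0]
contact_force: [-0.6, 0.1, -1.6]
gripper_width: 0.129
grasp_force: 61.4
```

```bash
python3 - <<'E'
from h import *
im,c=shot("scene","s1");t,c2=shot("top","t1");print(manip.state()["tool_pos"],manip.state()["contact_force"])
a=cv2.resize(im[160:310,120:290],None,fx=3,fy=3,interpolation=cv2.INTER_CUBIC)
b=cv2.resize(t[120:220,230:330],(450,450),interpolation=cv2.INTER_CUBIC)[:, :285]
cv2.imwrite("pics/hang.png",np.hstack([a,b]))
E
```

```text
[ 0.65710237 -0.00691398  0.20445073] [-0.79458971  0.57527796 -1.52064729]
```

View pics/hang.png

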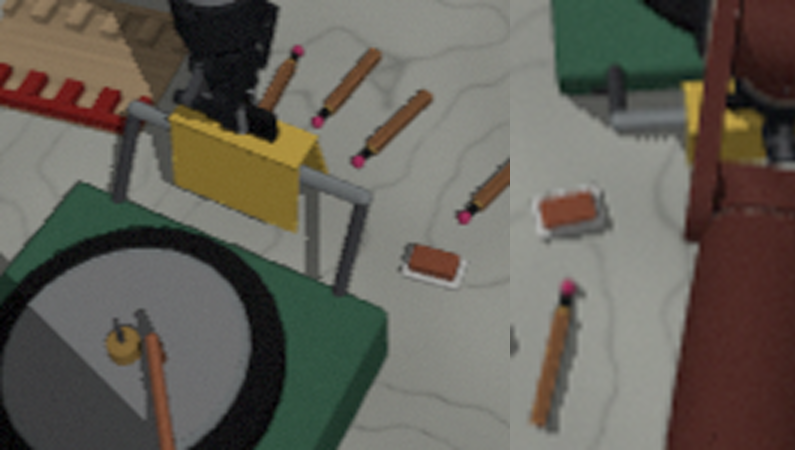

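The shield is astride the bar between the legs, with no contact force yet. I'll lower it the last 24 mm.

>>> send_rows:
  increments:
    - {"dx": 0,"dy": 0,"dz": 0.02,"yaw": 0,"claw": 1}
    - {"dx": 0,"dy": 0,"dz": 0.035,"yaw": 0,"claw": 1}
    - {"dx": 0,"dy": 0,"dz": 0.043,"yaw": 0,"claw": 1}
    - {"dx": 0,"dy": 0,"dz": 0.046,"yaw": 0,"claw": 1}
    - {"dx": 0,"dy": 0,"dz": 0.046,"yaw": 0,"claw": 1}

```text
time: 10.0
tool_pos: [0.6567, -0.0069, 0.1803]
tool_rot: [-0.0, 0.68, 0.734, 0.0]
contact_force: [0.4, 0.4, -1.8]
gripper_width: 0.129
grasp_force: 61.5
```

>>> send_rows:
  increments:
    - {"dx": 0,"dy": 0,"dz": 0.002,"yaw": 0,"claw": 1}
    - {"dx": 0,"dy": 0,"dz": 0.004,"yaw": 0,"claw": 1}
    - {"dx": 0,"dy": 0,"dz": 0.004,"yaw": 0,"claw": 1}

```text
time: 10.38
tool_pos: [0.6569, -0.0069, 0.1792]
tool_rot: [0.0, 0.68, 0.734, 0.0]
contact_force: [-1.9, -0.1, 2.5]
gripper_width: 0.127
grasp_force: 61.9
```

Contact made. Releasing and rising.

>>> send_rows:
  increments:
    - {"dx": 0,"dy": 0,"dz": 0,"yaw": 0,"claw": -0.2}
    - {"dx": 0,"dy": 0,"dz": 0,"yaw": 0,"claw": -0.2}
    - {"dx": 0,"dy": 0,"dz": 0,"yaw": 0,"claw": -0.2}
    - {"dx": 0,"dy": 0,"dz": 0,"yaw": 0,"claw": -0.2}
    - {"dx": 0,"dy": 0,"dz": -0.02,"yaw": 0,"claw": -0.2}
    - {"dx": 0,"dy": 0,"dz": -0.06,"yaw": 0,"claw": -0.2}
    - {"dx": 0,"dy": 0,"dz": -0.15,"yaw": 0,"claw": -0.2}
    - {"dx": 0,"dy": 0,"dz": -0.26,"yaw": 0,"claw": -0.2}
    - {"dx": 0,"dy": 0,"dz": -0.26,"yaw": 0,"claw": -0.2}
    - {"dx": 0,"dy": 0,"dz": -0.26,"yaw": 0,"claw": -0.2}

```text
time: 11.62
tool_pos: [0.6569, -0.0069, 0.3098]
tool_rot: [0.001, 0.68, 0.734, 0.001]
contact_force: [0.7, 0.4, -0.7]
gripper_width: 0.595
grasp_force: 0.0
```

```bash
python3 - <<'E'
from h import *
s=manip.state();print(s["gripper_width"])
go(s,(.49,.34,.31,160))
im,c=shot("scene","s2")
from h import *
im,c=load("s2")
y=cv2.inRange(cv2.cvtColor(im,cv2.COLOR_BGR2HSV),np.array([18,110,60]),np.array([35,255,255]))
a=load("s1")[0];y1=cv2.inRange(cv2.cvtColor(a,cv2.COLOR_BGR2HSV),np.array([18,110,60]),np.array([35,255,255]))
print(cv2.boundingRect(cv2.findNonZero(y)),cv2.boundingRect(cv2.findNonZero(y1)))
E
```

```text
0.5954522068254466
now [ 0.6569 -0.0069  0.3098] hd 94.39 t 11.6
dx 0.7173 dy -0.2797 dz -0.0012 yaw -0.7635
(156, 54, 316, 228) (156, 195, 125, 87)
```

```bash
python3 - <<'E'
from h import *
go(manip.state(),(.50,.34,.31,178))
E
```

```text
now [ 0.6563 -0.0068  0.308 ] hd 94.38 t 11.7
dx 0.7155 dy -0.2587 dz -0.0037 yaw -0.9729
```

>>> send_rows:
  increments:
    - {"dx": 0.12,"dy": -0.04,"dz": 0,"yaw": -0.12,"claw": -0.5}
    - {"dx": 0.24,"dy": -0.09,"dz": 0,"yaw": -0.24,"claw": -0.5}
    - {"dx": 0.36,"dy": -0.13,"dz": 0,"yaw": -0.36,"claw": -0.5}
    - {"dx": 0.48,"dy": -0.17,"dz": 0,"yaw": -0.48,"claw": -0.5}
    - {"dx": 0.6,"dy": -0.22,"dz": 0,"yaw": -0.6,"claw": -0.5}
    - {"dx": 0.7155,"dy": -0.2587,"dz": 0,"yaw": -0.72,"claw": -0.5}
    - {"dx": 0.7155,"dy": -0.2587,"dz": 0,"yaw": -0.84,"claw": -0.5}
    - {"dx": 0.7155,"dy": -0.2587,"dz": 0,"yaw": -0.973,"claw": -0.5}
    - {"dx": 0.7155,"dy": -0.2587,"dz": 0,"yaw": -0.973,"claw": -0.5}
    - {"dx": 0.7155,"dy": -0.2587,"dz": 0,"yaw": -0.973,"claw": -0.5}
    - {"dx": 0.7155,"dy": -0.2587,"dz": 0,"yaw": -0.973,"claw": -0.5}

```text
time: 13.05
tool_pos: [0.5004, 0.3396, 0.3079]
tool_rot: [-0.0, 0.018, 1.0, -0.0]
contact_force: [-0.5, -0.2, -0.7]
gripper_width: 0.749
grasp_force: 0.0
```

```bash
python3 - <<'E'
from h import *
shot("wrist","w5");go(manip.state(),(.43,.34,.31,178))
E
```

```text
now [0.5004 0.3396 0.3081] hd 177.92 t 13.1
dx 0.1407 dy -0.0044 dz -0.0038 yaw -0.0010
```

>>> send_rows:
  increments:
    - {"dx": 0.07,"dy": 0,"dz": 0,"yaw": 0,"claw": -0.5}
    - {"dx": 0.14,"dy": 0,"dz": 0,"yaw": 0,"claw": -0.5}
    - {"dx": 0.14,"dy": 0,"dz": 0,"yaw": 0,"claw": -0.5}
    - {"dx": 0.14,"dy": 0,"dz": 0,"yaw": 0,"claw": -0.5}

```text
time: 13.6
tool_pos: [0.4308, 0.3423, 0.3085]
tool_rot: [0.0, 0.018, 1.0, 0.0]
contact_force: [0.1, 0.6, 0.2]
gripper_width: 0.75
grasp_force: 0.0
```

```bash
python3 - <<'E'
from h import *
shot("wrist","w6")
L=[]
for n in("w5","w6"):
    im,c=load(n);p=proj(c,[.546,.339,.09]);x,y=np.round(p).astype(int);x0,y0=max(x-60,0),max(y-60,0);print(n,x0,y0,redmark(im))
    t=im[y0:y0+120,x0:x0+120];L.append(cv2.resize(t,(390,390),interpolation=cv2.INTER_CUBIC))
cv2.imwrite("pics/dial.png",np.hstack(L))
E
```

```text
w5 196 139 [([284, 197, 11, 5, 37], array([288.7, 199. ]))]
w6 196 186 [([282, 242, 10, 4, 30], array([286.5, 243.9]))]
```

View pics/dial.png

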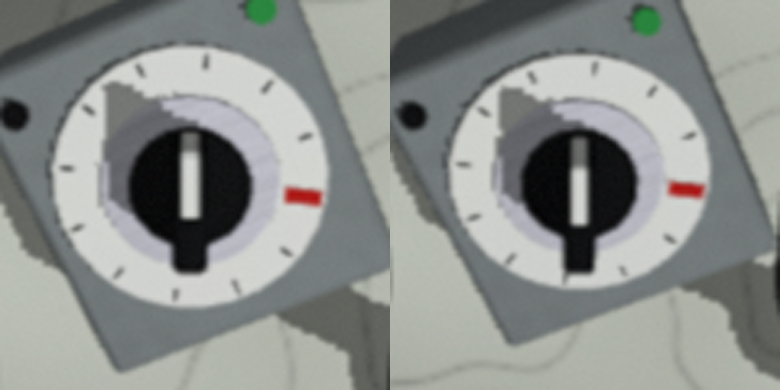

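The dial crops show the ring centred at about (190,175) in the left crop, the pointer upright along the tool x axis from (190,218) to (190,133), and the red mark at (303,196).

```bash
python3 - <<'E'
from h import *
ex={"w5":[(52,177),(328,177),(190,43),(190,308)],"w6":[(58,172),(322,172),(190,53),(190,290)]}
off={"w5":(196,139),"w6":(196,186)};S=120/390
pp={"w5":((190,218),(190,133)),"w6":((189,225),(189,137))}
C=[];M=[];PT=[]
for n in ex:
    im,c=load(n);q=lambda p:(np.array(p)+.5)*S-.5+off[n]
    X=np.array([onz(c,q(p),.073) for p in ex[n]]);ctr=np.array([(X[2,0]+X[3,0])/2,(X[0,1]+X[1,1])/2,.073])
    rm=redmark(im)[0][1];m=onz(c,rm,.073);d=m-ctr
    a=[onz(c,q(p),.114) for p in pp[n]];e=a[1]-a[0]
    print(n,"dia",np.ptp(X[:,0]).round(4),np.ptp(X[:,1]).round(4),"ctr",ctr.round(4),"mark",m.round(4),np.linalg.norm(d).round(4),"mark hd",np.degrees(np.arctan2(d[1],d[0])).round(2),"ptr",np.round(a,4).tolist(),np.degrees(np.arctan2(e[1],e[0])).round(2))
    C.append((c,proj(c,ctr)));M.append((c,rm));PT.append((c,q(pp[n][1])))
print(tri(*C),tri(*M),tri(*PT))
M.append((load("w2")[1],(320.5,95.6)));M.append((load("w1")[1],(315.8,172.4)));print(tri(*M))
E
```

```text
w5 dia 0.117 0.1156 ctr [0.545  0.3363 0.073 ] mark [0.5532 0.3834 0.073 ] 0.0478 mark hd 80.16 ptr [[0.5458, 0.3364, 0.114], [0.5124, 0.3376, 0.114]] 177.84
w6 dia 0.1168 0.1169 ctr [0.5453 0.3367 0.073 ] mark [0.5532 0.3833 0.073 ] 0.0472 mark hd 80.38 ptr [[0.5456, 0.3363, 0.114], [0.5067, 0.3377, 0.114]] 177.9
(array([0.54465727, 0.33654996, 0.07415694]), np.float64(0.00018669429541307836)) (array([0.55325451, 0.38337073, 0.07283287]), np.float64(5.6150077326633055e-05)) (array([0.52086093, 0.3371653 , 0.08375808]), np.float64(5.073878220621076e-05))
(array([0.55321328, 0.38347372, 0.07293106]), np.float64(0.0003206747284318453))
```

```bash
python3 - <<'E'
from h import *
go(manip.state(),(.545,.3365,.16,177.9),(.545,.3365,.089,177.9))
E
```

```text
now [0.431  0.3422 0.3084] hd 177.96 t 13.7
dx -0.2280 dy -0.0034 dz 0.2969 yaw 0.0007
dx -0.2279 dy -0.0034 dz 0.4389 yaw 0.0007
```

>>> send_rows:
  increments:
    - {"dx": -0.1,"dy": -0.003,"dz": 0.05,"yaw": 0,"claw": -0.5}
    - {"dx": -0.2,"dy": -0.003,"dz": 0.1,"yaw": 0,"claw": -0.5}
    - {"dx": -0.228,"dy": -0.0034,"dz": 0.2,"yaw": 0,"claw": -0.5}
    - {"dx": -0.228,"dy": -0.0034,"dz": 0.29,"yaw": 0,"claw": -0.5}
    - {"dx": -0.228,"dy": -0.0034,"dz": 0.36,"yaw": 0,"claw": -0.5}
    - {"dx": -0.228,"dy": -0.0034,"dz": 0.41,"yaw": 0,"claw": -0.5}
    - {"dx": -0.228,"dy": -0.0034,"dz": 0.438,"yaw": 0,"claw": -0.5}
    - {"dx": -0.228,"dy": -0.0034,"dz": 0.438,"yaw": 0,"claw": -0.5}
    - {"dx": -0.228,"dy": -0.0034,"dz": 0.438,"yaw": 0,"claw": -0.5}
    - {"dx": -0.228,"dy": -0.0034,"dz": 0.438,"yaw": 0,"claw": 1}
    - {"dx": -0.228,"dy": -0.0034,"dz": 0.438,"yaw": 0,"claw": 1}
    - {"dx": -0.228,"dy": -0.0034,"dz": 0.438,"yaw": 0,"claw": 1}
    - {"dx": -0.228,"dy": -0.0034,"dz": 0.438,"yaw": 0,"claw": 1}
    - {"dx": -0.228,"dy": -0.0034,"dz": 0.438,"yaw": 0,"claw": 1}

```text
time: 15.4
tool_pos: [0.5445, 0.3369, 0.0901]
tool_rot: [0.0, 0.017, 1.0, 0.0]
contact_force: [-1.7, -0.8, 4.9]
gripper_width: 0.152
grasp_force: 59.8
```

>>> send_rows:
  increments:
    - {"dx": 0,"dy": 0,"dz": 0,"yaw": 0.1,"claw": 1}
    - {"dx": 0,"dy": 0,"dz": 0,"yaw": 0.2,"claw": 1}
    - {"dx": 0,"dy": 0,"dz": 0,"yaw": 0.3,"claw": 1}
    - {"dx": 0,"dy": 0,"dz": 0,"yaw": 0.4,"claw": 1}
    - {"dx": 0,"dy": 0,"dz": 0,"yaw": 0.5,"claw": 1}
    - {"dx": 0,"dy": 0,"dz": 0,"yaw": 0.6,"claw": 1}
    - {"dx": 0,"dy": 0,"dz": 0,"yaw": 0.7,"claw": 1}
    - {"dx": 0,"dy": 0,"dz": 0,"yaw": 0.8,"claw": 1}
    - {"dx": 0,"dy": 0,"dz": 0,"yaw": 0.9,"claw": 1}
    - {"dx": 0,"dy": 0,"dz": 0,"yaw": 0.9,"claw": 1}

```text
time: 16.65
tool_pos: [0.5452, 0.3378, 0.0901]
tool_rot: [0.0, 0.638, 0.77, 0.002]
contact_force: [1.7, 4.2, 1.4]
gripper_width: 0.149
grasp_force: 59.6
```

```bash
python3 - <<'E'
from h import *
s=manip.state();print(s["contact_force"],s["ft_torque"]);go(s,(.545,.3365,.0895,80.3))
E
```

```text
[1.73661383 4.24484504 1.41861302] [ 0.6537165  -0.31058568 -0.0553643 ]
now [0.5452 0.3378 0.0901] hd 100.75 t 16.6
dx -0.0024 dy -0.0009 dz 0.0012 yaw 0.2379
```

>>> send_rows:
  increments:
    - {"dx": 0,"dy": 0,"dz": 0,"yaw": 0.08,"claw": 1}
    - {"dx": 0,"dy": 0,"dz": 0,"yaw": 0.16,"claw": 1}
    - {"dx": 0,"dy": 0,"dz": 0,"yaw": 0.22,"claw": 1}
    - {"dx": 0,"dy": 0,"dz": 0,"yaw": 0.238,"claw": 1}
    - {"dx": 0,"dy": 0,"dz": 0,"yaw": 0.238,"claw": 1}
    - {"dx": 0,"dy": 0,"dz": 0,"yaw": 0.238,"claw": 1}
    - {"dx": 0,"dy": 0,"dz": 0,"yaw": 0.238,"claw": -0.5}
    - {"dx": 0,"dy": 0,"dz": 0,"yaw": 0.238,"claw": -0.5}
    - {"dx": 0,"dy": 0,"dz": 0,"yaw": 0.238,"claw": -0.5}
    - {"dx": 0,"dy": 0,"dz": 0,"yaw": 0.238,"claw": -0.5}
    - {"dx": 0,"dy": 0,"dz": -0.08,"yaw": 0.238,"claw": -0.5}
    - {"dx": 0,"dy": 0,"dz": -0.2,"yaw": 0.238,"claw": -0.5}
    - {"dx": 0,"dy": 0,"dz": -0.32,"yaw": 0.238,"claw": -0.5}
    - {"dx": 0,"dy": 0,"dz": -0.44,"yaw": 0.238,"claw": -0.5}
    - {"dx": 0.08,"dy": 0,"dz": -0.44,"yaw": 0.238,"claw": -0.5}
    - {"dx": 0.08,"dy": 0,"dz": -0.44,"yaw": 0.238,"claw": -0.5}

```text
time: 18.65
tool_pos: [0.5364, 0.3777, 0.3103]
tool_rot: [0.0, 0.764, 0.645, 0.001]
contact_force: [0.5, -0.4, -0.6]
gripper_width: 0.749
grasp_force: 0.0
```

```bash
python3 - <<'E'
from h import *
im,c=shot("wrist","w7");go(manip.state())
p=proj(c,[.545,.3365,.09]);x0,y0=np.round(p).astype(int)-60;x0=max(x0,0);y0=max(y0,0)
print(x0,y0,redmark(im))
h=cv2.cvtColor(im,cv2.COLOR_BGR2HSV);kp=proj(c,[.545,.3365,.114]);yy,xx=np.mgrid[:384,:512]
pm=((h[:,:,2]>130)&(h[:,:,1]<60)&(np.hypot(xx-kp[0],yy-kp[1])<14)).astype(np.uint8)
k,l,st,ce=cv2.connectedComponentsWithStats(pm);print(kp,st[1:],ce[1:])
i=1+np.argmax(st[1:,4]);b=cv2.boxPoints(cv2.minAreaRect(cv2.findNonZero((l==i).astype(np.uint8))))
X=np.array([onz(c,q,.114) for q in b]);e=[X[1]-X[0],X[2]-X[1]];print([(np.linalg.norm(v).round(4),np.degrees(np.arctan2(v[1],v[0])).round(1)) for v in e],X.mean(0))
cv2.imwrite("pics/dial2.png",cv2.resize(im[y0:y0+120,x0:x0+120],(480,480),interpolation=cv2.INTER_CUBIC))
E
```

```text
now [0.5364 0.3765 0.309 ] hd 80.3 t 18.7
206 134 [([265, 150, 4, 11, 44], array([266.5, 155. ]))]
[266.9988684 199.8899722] [[265 186   6  14  78]
 [273 205   8   8  20]] [[267.44871795 192.51282051]
 [275.95       209.        ]]
[(np.float64(0.0061), np.float64(-9.7)), (np.float64(0.0167), np.float64(-98.7))] [0.54707547 0.34579709 0.114     ]
```

View pics/dial2.png

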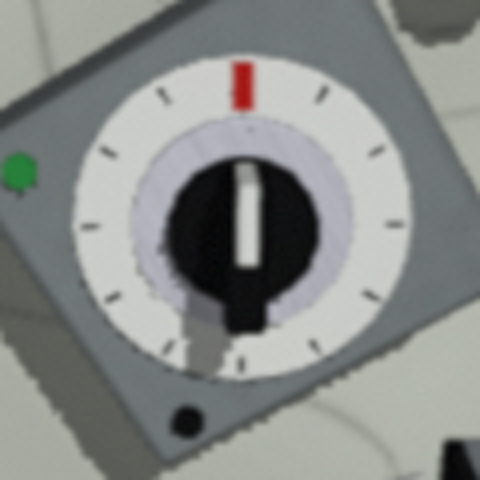

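The pointer lies in line with the red mark: pointer x≈246, mark x≈242, ring centre 243. The knob is done. Next, wrist views over the sticks and tray.

```bash
python3 - <<'E'
from h import *
go(manip.state(),(.52,0.03,.37,0))
E
```

```text
now [0.5364 0.3765 0.309 ] hd 80.3 t 18.7
dx -0.6886 dy 0.0844 dz -0.1214 yaw 0.9343
```

>>> send_rows:
  increments:
    - {"dx": -0.11,"dy": 0.01,"dz": -0.06,"yaw": 0.11,"claw": -0.5}
    - {"dx": -0.22,"dy": 0.03,"dz": -0.12,"yaw": 0.22,"claw": -0.5}
    - {"dx": -0.33,"dy": 0.04,"dz": -0.12,"yaw": 0.34,"claw": -0.5}
    - {"dx": -0.44,"dy": 0.05,"dz": -0.12,"yaw": 0.46,"claw": -0.5}
    - {"dx": -0.55,"dy": 0.07,"dz": -0.12,"yaw": 0.58,"claw": -0.5}
    - {"dx": -0.66,"dy": 0.08,"dz": -0.12,"yaw": 0.7,"claw": -0.5}
    - {"dx": -0.69,"dy": 0.084,"dz": -0.12,"yaw": 0.82,"claw": -0.5}
    - {"dx": -0.69,"dy": 0.084,"dz": -0.12,"yaw": 0.934,"claw": -0.5}
    - {"dx": -0.69,"dy": 0.084,"dz": -0.12,"yaw": 0.934,"claw": -0.5}
    - {"dx": -0.69,"dy": 0.084,"dz": -0.12,"yaw": 0.934,"claw": -0.5}

```text
time: 19.95
tool_pos: [0.5192, 0.0288, 0.3686]
tool_rot: [0.0, 1.0, 0.001, -0.001]
contact_force: [0.1, 0.3, 0.1]
gripper_width: 0.75
grasp_force: 0.0
```

```bash
python3 - <<'E'
from h import *
shot("wrist","w8");go(manip.state(),(.52,-.15,.37,0))
E
```

```text
now [0.5193 0.0289 0.3688] hd 0.05 t 20.0
dx 0.0011 dy 0.3578 dz -0.0023 yaw 0.0006
```

>>> send_rows:
  increments:
    - {"dx": 0,"dy": 0.12,"dz": 0,"yaw": 0,"claw": -0.5}
    - {"dx": 0,"dy": 0.24,"dz": 0,"yaw": 0,"claw": -0.5}
    - {"dx": 0,"dy": 0.36,"dz": 0,"yaw": 0,"claw": -0.5}
    - {"dx": 0,"dy": 0.36,"dz": 0,"yaw": 0,"claw": -0.5}
    - {"dx": 0,"dy": 0.36,"dz": 0,"yaw": 0,"claw": -0.5}

```text
time: 20.62
tool_pos: [0.5193, -0.1507, 0.3691]
tool_rot: [-0.0, 1.0, -0.0, -0.0]
contact_force: [0.2, 0.4, -0.6]
gripper_width: 0.747
grasp_force: 0.0
```

```bash
python3 - <<'E'
from h import *
shot("wrist","w9");go(manip.state())
im,c=load("w9");cv2.imwrite("pics/w9b.png",cv2.resize(im,(800,600),interpolation=cv2.INTER_CUBIC))
for n in("w8","w9"):
    im,c=load(n);print(n,"pink",[(int(a),p.tolist()) for a,p in blobs(im,(155,120,110),(175,255,255),5)[0]])
    h=cv2.cvtColor(im,cv2.COLOR_BGR2HSV)
    b,l=blobs(im,(5,95,60),(16,255,255),60);print("brown",[(int(a),p.tolist()) for a,p in b])
    for uv in ((0,0),):pass
E
```

```text
now [ 0.5194 -0.1501  0.3693] hd 0.04 t 20.7
w8 pink [(37, [180.4, 142.1]), (38, [258.6, 146.7]), (41, [297.1, 160.9]), (31, [338.2, 203.8])]
brown [(449, [453.3, 99.2]), (471, [175.6, 101.2]), (498, [334.5, 164.2]), (436, [175.7, 181.3]), (380, [252.5, 185.9]), (399, [294.6, 199.4]), (364, [472.2, 295.1])]
w9 pink [(34, [75.7, 142.3]), (35, [154.5, 146.9]), (36, [194.8, 160.8]), (28, [240.5, 203.9])]
brown [(592, [365.5, 92.6]), (473, [64.0, 101.8]), (565, [501.8, 139.3]), (447, [232.4, 164.4]), (413, [74.8, 182.3]), (402, [152.7, 186.1]), (408, [196.7, 199.6]), (213, [383.8, 288.7])]
```

View pics/w9b.png

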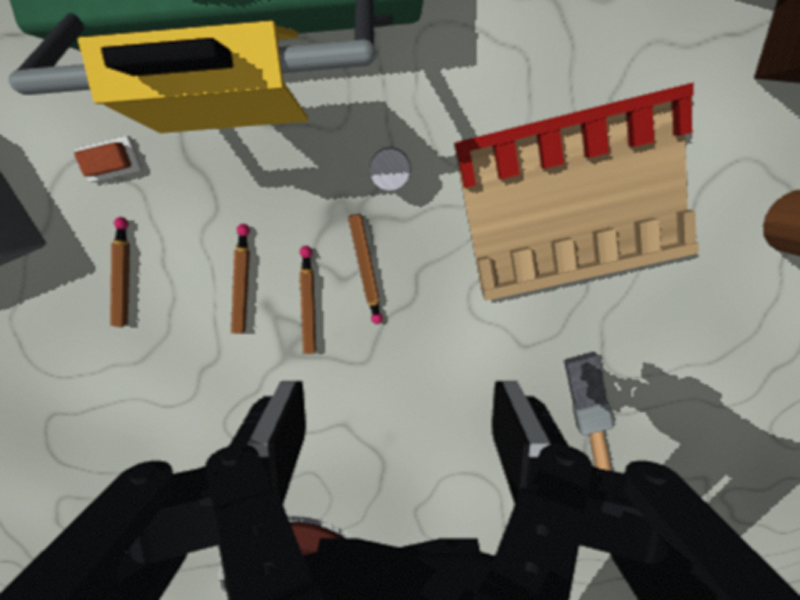

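The view shows the shield hanging, the four sticks at (120,270), (241,280), (307,300) and (367,270), and tray corners at about (457,143), (692,84), (697,254) and (486,299).

```bash
cat >>h.py <<'E'
def sticks(im,c,zs=.007,zh=.010):
    """list of (origin xy, heading deg, length check stone-handle)"""
    pk=[p for a,p in blobs(im,(155,120,110),(175,255,255),5)[0]]
    br=[p for a,p in blobs(im,(5,95,60),(16,255,255),100)[0]]
    out=[]
    for p in pk:
        S=onz(c,p,zs);H=[onz(c,b,zh) for b in br];H=min(H,key=lambda q:abs(np.linalg.norm((q-S)[:2])-.0725))
        v=(S-H)[:2];L=np.linalg.norm(v)
        if L>.1 or L<.05: print("odd",p,L);continue
        out.append(((S[:2]-v/L*.058),np.degrees(np.arctan2(v[1],v[0])),L,p))
    return out
E
python3 - <<'E'
from h import *
for n in("w8","w9"):
    for o,hd,L,p in sticks(*load(n)): print(n,o.round(4),hd.round(1),L.round(4),p)
a,b=load("w8")[1],load("w9")[1]
for p,q in zip([(180.4,142.1),(258.6,146.7),(297.1,160.9),(338.2,203.8)],[(75.7,142.3),(154.5,146.9),(194.8,160.8),(240.5,203.9)]): print(tri((a,p),(b,q))[0].round(4))
print("handles")
for p,q in zip([(175.7,181.3),(252.5,185.9),(294.6,199.4),(334.5,164.2)],[(74.8,182.3),(152.7,186.1),(196.7,199.6),(232.4,164.4)]): print(tri((a,p),(b,q))[0].round(4))
im,c=load("w9");T=[onz(c,np.array(p)/1.5625,.022) for p in [(457,143),(692,84),(697,254),(486,299)]]
T=np.array(T);print(T.round(4),[np.linalg.norm(T[i]-T[(i+1)%4]).round(4) for i in range(4)],T.mean(0))
for i in range(4): v=T[(i+1)%4]-T[i];print(np.degrees(np.arctan2(v[1],v[0])).round(1))
h=cv2.cvtColor(im,cv2.COLOR_BGR2HSV)
m=cv2.inRange(h,np.array([0,140,60]),np.array([5,255,255]))|cv2.inRange(h,np.array([175,140,60]),np.array([180,255,255]))
print("red",[(st,x) for st,x in [(int(s[4]),s[:4].tolist()) for s in cv2.connectedComponentsWithStats(m)[2][1:]] if st>100])
E
```

```text
w8 [0.4697 0.1668] -10.8 0.0704 [180.4 142.1]
w8 [0.4615 0.0302] -8.7 0.0706 [258.6 146.7]
w8 [ 0.436  -0.0448] -1.3 0.0706 [297.1 160.9]
w8 [ 0.4708 -0.1149] -169.3 0.0763 [338.2 203.8]
w9 [0.47   0.1681] -11.0 0.072 [ 75.7 142.3]
w9 [0.4615 0.0305] -8.1 0.0706 [154.5 146.9]
w9 [ 0.4365 -0.0452] -0.5 0.0712 [194.8 160.8]
w9 [ 0.4709 -0.1149] -170.3 0.076 [240.5 203.9]
[0.5273 0.1551 0.0103]
[0.5193 0.0215 0.0093]
[ 0.4945 -0.046   0.0081]
[ 0.4148 -0.1248  0.0096]
handles
[0.458  0.168  0.0141]
[0.4491 0.0321 0.0103]
[ 0.4227 -0.0448  0.0083]
[ 0.4885 -0.1118  0.0089]
[[ 0.6089 -0.2108  0.022 ]
 [ 0.663  -0.4377  0.022 ]
 [ 0.4944 -0.4776  0.022 ]
 [ 0.4428 -0.2502  0.022 ]] [np.float64(0.2333), np.float64(0.1733), np.float64(0.2331), np.float64(0.1707)] [ 0.55227994 -0.34407871  0.022     ]
-76.6
-166.7
102.8
13.4
red [(2961, [292, 54, 151, 66]), (222, [187, 337, 25, 16])]
```

Four sticks and the tray are measured. The tray centre is (0.552,-0.344), heading 13.2°, with sizes and heights as they must be. I'll start with stick C at (0.436,-0.045) and take it to lane -92.

```bash
cat >>h.py <<'E'
def lane(y,z,hd=13.2):
    a=np.radians(13.2);return (.5523-np.sin(a)*y,-.3441+np.cos(a)*y,z,hd)
E
python3 - <<'E'
from h import *
go(manip.state(),(.4363,-.045,.10,-1),(.4363,-.045,.005,-1))
E
```

```text
now [ 0.5194 -0.1501  0.3693] hd 0.04 t 20.7
dx -0.1661 dy -0.2101 dz 0.5387 yaw 0.0121
dx -0.1661 dy -0.2101 dz 0.7287 yaw 0.0121
```

>>> send_rows:
  increments:
    - {"dx": -0.06,"dy": -0.08,"dz": 0.07,"yaw": 0.012,"claw": 0}
    - {"dx": -0.12,"dy": -0.15,"dz": 0.14,"yaw": 0.012,"claw": 0}
    - {"dx": -0.166,"dy": -0.21,"dz": 0.22,"yaw": 0.012,"claw": 0}
    - {"dx": -0.166,"dy": -0.21,"dz": 0.33,"yaw": 0.012,"claw": 0}
    - {"dx": -0.166,"dy": -0.21,"dz": 0.44,"yaw": 0.012,"claw": 0}
    - {"dx": -0.166,"dy": -0.21,"dz": 0.54,"yaw": 0.012,"claw": 0}
    - {"dx": -0.166,"dy": -0.21,"dz": 0.62,"yaw": 0.012,"claw": 0}
    - {"dx": -0.166,"dy": -0.21,"dz": 0.68,"yaw": 0.012,"claw": 0}
    - {"dx": -0.166,"dy": -0.21,"dz": 0.715,"yaw": 0.012,"claw": 0}
    - {"dx": -0.166,"dy": -0.21,"dz": 0.728,"yaw": 0.012,"claw": 0}
    - {"dx": -0.166,"dy": -0.21,"dz": 0.728,"yaw": 0.012,"claw": 0}
    - {"dx": -0.166,"dy": -0.21,"dz": 0.728,"yaw": 0.012,"claw": 1}
    - {"dx": -0.166,"dy": -0.21,"dz": 0.728,"yaw": 0.012,"claw": 1}
    - {"dx": -0.166,"dy": -0.21,"dz": 0.728,"yaw": 0.012,"claw": 1}
    - {"dx": -0.166,"dy": -0.21,"dz": 0.728,"yaw": 0.012,"claw": 1}

```text
time: 22.55
tool_pos: [0.4376, -0.0462, 0.0067]
tool_rot: [0.0, 1.0, -0.01, 0.001]
contact_force: [-1.0, 1.1, 6.5]
gripper_width: 0.137
grasp_force: 60.7
```

```bash
python3 - <<'E'
from h import *
go(manip.state(),lane(-92,.1) if 0 else lane(-.092,.1),lane(-.092,.012))
E
```

```text
now [ 0.4376 -0.0462  0.0067] hd -1.11 t 22.6
dx 0.2868 dy 0.7695 dz -0.1858 yaw -0.1665
dx 0.2864 dy 0.7695 dz -0.0099 yaw -0.1665
```

>>> send_rows:
  increments:
    - {"dx": 0,"dy": 0,"dz": -0.06,"yaw": 0,"claw": 1}
    - {"dx": 0.01,"dy": 0.04,"dz": -0.18,"yaw": 0,"claw": 1}
    - {"dx": 0.05,"dy": 0.14,"dz": -0.22,"yaw": -0.05,"claw": 1}
    - {"dx": 0.09,"dy": 0.25,"dz": -0.22,"yaw": -0.1,"claw": 1}
    - {"dx": 0.13,"dy": 0.36,"dz": -0.22,"yaw": -0.166,"claw": 1}
    - {"dx": 0.17,"dy": 0.47,"dz": -0.22,"yaw": -0.166,"claw": 1}
    - {"dx": 0.21,"dy": 0.58,"dz": -0.22,"yaw": -0.166,"claw": 1}
    - {"dx": 0.25,"dy": 0.68,"dz": -0.22,"yaw": -0.166,"claw": 1}
    - {"dx": 0.2864,"dy": 0.7695,"dz": -0.2,"yaw": -0.1665,"claw": 1}
    - {"dx": 0.2864,"dy": 0.7695,"dz": -0.16,"yaw": -0.1665,"claw": 1}
    - {"dx": 0.2864,"dy": 0.7695,"dz": -0.11,"yaw": -0.1665,"claw": 1}
    - {"dx": 0.2864,"dy": 0.7695,"dz": -0.06,"yaw": -0.1665,"claw": 1}
    - {"dx": 0.2864,"dy": 0.7695,"dz": -0.03,"yaw": -0.1665,"claw": 1}
    - {"dx": 0.2864,"dy": 0.7695,"dz": -0.014,"yaw": -0.1665,"claw": 1}
    - {"dx": 0.2864,"dy": 0.7695,"dz": -0.012,"yaw": -0.1665,"claw": 1}
    - {"dx": 0.2864,"dy": 0.7695,"dz": -0.012,"yaw": -0.1665,"claw": 1}

```text
time: 24.55
tool_pos: [0.5728, -0.4337, 0.0127]
tool_rot: [0.001, 0.993, 0.115, 0.0]
contact_force: [-1.6, 0.7, 5.3]
gripper_width: 0.138
grasp_force: 60.5
```

Placed with light contact. I'll release, rise and look at B, A and the tray again.

>>> send_rows:
  increments:
    - {"dx": 0,"dy": 0,"dz": 0,"yaw": 0,"claw": 0.3}
    - {"dx": 0,"dy": 0,"dz": 0,"yaw": 0,"claw": 0.3}
    - {"dx": 0,"dy": 0,"dz": 0,"yaw": 0,"claw": 0.3}
    - {"dx": 0,"dy": 0,"dz": -0.03,"yaw": 0,"claw": 0.3}
    - {"dx": 0,"dy": 0,"dz": -0.12,"yaw": 0,"claw": 0.3}
    - {"dx": 0,"dy": 0,"dz": -0.24,"yaw": 0,"claw": 0.3}
    - {"dx": 0,"dy": -0.05,"dz": -0.36,"yaw": 0,"claw": 0}
    - {"dx": 0,"dy": -0.15,"dz": -0.48,"yaw": 0,"claw": 0}
    - {"dx": 0,"dy": -0.25,"dz": -0.58,"yaw": 0,"claw": 0}
    - {"dx": 0,"dy": -0.36,"dz": -0.66,"yaw": 0,"claw": 0}
    - {"dx": 0,"dy": -0.46,"dz": -0.66,"yaw": 0,"claw": 0}
    - {"dx": 0,"dy": -0.46,"dz": -0.66,"yaw": 0,"claw": 0}
    - {"dx": 0,"dy": -0.46,"dz": -0.66,"yaw": 0,"claw": 0}

```text
time: 26.18
tool_pos: [0.5197, -0.2091, 0.3424]
tool_rot: [0.001, 0.993, 0.116, 0.001]
contact_force: [-0.5, -1.0, 0.1]
gripper_width: 0.5
grasp_force: 0.0
```

```bash
python3 - <<'E'
from h import *
im,c=shot("wrist","w10");s=manip.state()
a=np.radians(13.2)
for o,hd,L,p in sticks(im,c): print(o.round(4),hd.round(1),L.round(4),p,"tray frame",(np.array([[np.cos(a),np.sin(a)],[-np.sin(a),np.cos(a)]])@(o-[.5523,-.3441])).round(4))
go(s,(.4615,.0303,.10,-8.4),(.4615,.0303,.005,-8.4))
E
```

```text
[0.4698 0.1686] -11.1 0.071 [23.5 90.7] tray frame [0.0368 0.518 ]
[ 0.5719 -0.4368] 11.7 0.0727 [402.6 113.8] tray frame [-0.0021 -0.0947]
[0.4618 0.0308] -8.0 0.0714 [111.4 116.3] tray frame [-0.0025  0.3857]
[ 0.4712 -0.1149] -170.3 0.0763 [192.6 197.6] tray frame [-0.0266  0.2417]
now [ 0.5196 -0.2099  0.3413] hd 13.22 t 26.2
dx -0.0034 dy -0.4946 dz 0.4823 yaw 0.2515
dx -0.0034 dy -0.4947 dz 0.6723 yaw 0.2515
```

>>> send_rows:
  increments:
    - {"dx": 0,"dy": -0.11,"dz": 0.06,"yaw": 0.1,"claw": 0}
    - {"dx": 0,"dy": -0.22,"dz": 0.12,"yaw": 0.2,"claw": 0}
    - {"dx": 0,"dy": -0.33,"dz": 0.18,"yaw": 0.25,"claw": 0}
    - {"dx": -0.0034,"dy": -0.44,"dz": 0.24,"yaw": 0.2515,"claw": 0}
    - {"dx": -0.0034,"dy": -0.4946,"dz": 0.32,"yaw": 0.2515,"claw": 0}
    - {"dx": -0.0034,"dy": -0.4946,"dz": 0.42,"yaw": 0.2515,"claw": 0}
    - {"dx": -0.0034,"dy": -0.4946,"dz": 0.51,"yaw": 0.2515,"claw": 0}
    - {"dx": -0.0034,"dy": -0.4946,"dz": 0.58,"yaw": 0.2515,"claw": 0}
    - {"dx": -0.0034,"dy": -0.4946,"dz": 0.63,"yaw": 0.2515,"claw": 0}
    - {"dx": -0.0034,"dy": -0.4946,"dz": 0.66,"yaw": 0.2515,"claw": 0}
    - {"dx": -0.0034,"dy": -0.4946,"dz": 0.671,"yaw": 0.2515,"claw": 0}
    - {"dx": -0.0034,"dy": -0.4946,"dz": 0.671,"yaw": 0.2515,"claw": 0}
    - {"dx": -0.0034,"dy": -0.4946,"dz": 0.671,"yaw": 0.2515,"claw": 1}
    - {"dx": -0.0034,"dy": -0.4946,"dz": 0.671,"yaw": 0.2515,"claw": 1}
    - {"dx": -0.0034,"dy": -0.4946,"dz": 0.671,"yaw": 0.2515,"claw": 1}
    - {"dx": -0.0034,"dy": -0.4946,"dz": 0.671,"yaw": 0.2515,"claw": 1}

```text
time: 28.22
tool_pos: [0.4626, 0.0308, 0.0071]
tool_rot: [0.0, 0.997, -0.073, 0.001]
contact_force: [-0.9, -0.4, 6.7]
gripper_width: 0.131
grasp_force: 60.4
```

```bash
python3 - <<'E'
from h import *
go(manip.state(),lane(-.046,.1),lane(-.046,.013))
E
```

```text
now [0.4626 0.0308 0.0071] hd -8.4 t 28.2
dx 0.3212 dy 0.8011 dz -0.1851 yaw -0.2513
dx 0.3208 dy 0.8011 dz -0.0111 yaw -0.2513
```

>>> send_rows:
  increments:
    - {"dx": 0,"dy": 0,"dz": -0.06,"yaw": 0,"claw": 1}
    - {"dx": 0,"dy": 0.04,"dz": -0.18,"yaw": 0,"claw": 1}
    - {"dx": 0.02,"dy": 0.14,"dz": -0.26,"yaw": -0.05,"claw": 1}
    - {"dx": 0.06,"dy": 0.25,"dz": -0.26,"yaw": -0.1,"claw": 1}
    - {"dx": 0.1,"dy": 0.36,"dz": -0.26,"yaw": -0.2,"claw": 1}
    - {"dx": 0.15,"dy": 0.47,"dz": -0.26,"yaw": -0.25,"claw": 1}
    - {"dx": 0.2,"dy": 0.58,"dz": -0.26,"yaw": -0.25,"claw": 1}
    - {"dx": 0.26,"dy": 0.69,"dz": -0.26,"yaw": -0.25,"claw": 1}
    - {"dx": 0.3208,"dy": 0.8011,"dz": -0.24,"yaw": -0.2513,"claw": 1}
    - {"dx": 0.3208,"dy": 0.8011,"dz": -0.2,"yaw": -0.2513,"claw": 1}
    - {"dx": 0.3208,"dy": 0.8011,"dz": -0.14,"yaw": -0.2513,"claw": 1}
    - {"dx": 0.3208,"dy": 0.8011,"dz": -0.08,"yaw": -0.2513,"claw": 1}
    - {"dx": 0.3208,"dy": 0.8011,"dz": -0.04,"yaw": -0.2513,"claw": 1}
    - {"dx": 0.3208,"dy": 0.8011,"dz": -0.018,"yaw": -0.2513,"claw": 1}
    - {"dx": 0.3208,"dy": 0.8011,"dz": -0.012,"yaw": -0.2513,"claw": 1}
    - {"dx": 0.3208,"dy": 0.8011,"dz": -0.012,"yaw": -0.2513,"claw": 1}

```text
time: 30.22
tool_pos: [0.5623, -0.3891, 0.0132]
tool_rot: [0.001, 0.993, 0.115, 0.001]
contact_force: [-0.2, 1.1, 2.1]
gripper_width: 0.139
grasp_force: 60.0
```

>>> send_rows:
  increments:
    - {"dx": 0,"dy": 0,"dz": 0,"yaw": 0,"claw": 0.3}
    - {"dx": 0,"dy": 0,"dz": 0,"yaw": 0,"claw": 0.3}
    - {"dx": 0,"dy": 0,"dz": 0,"yaw": 0,"claw": 0.3}
    - {"dx": 0,"dy": 0,"dz": -0.03,"yaw": 0,"claw": 0.3}
    - {"dx": 0,"dy": 0,"dz": -0.12,"yaw": 0,"claw": 0.3}
    - {"dx": 0,"dy": 0,"dz": -0.24,"yaw": 0,"claw": 0.3}
    - {"dx": 0,"dy": -0.05,"dz": -0.36,"yaw": 0,"claw": 0}
    - {"dx": 0,"dy": -0.15,"dz": -0.48,"yaw": 0,"claw": 0}
    - {"dx": 0,"dy": -0.25,"dz": -0.58,"yaw": 0,"claw": 0}
    - {"dx": 0,"dy": -0.36,"dz": -0.66,"yaw": 0,"claw": 0}
    - {"dx": 0,"dy": -0.4,"dz": -0.66,"yaw": 0,"claw": 0}
    - {"dx": 0,"dy": -0.4,"dz": -0.66,"yaw": 0,"claw": 0}
    - {"dx": 0,"dy": -0.4,"dz": -0.66,"yaw": 0,"claw": 0}

```text
time: 31.85
tool_pos: [0.5159, -0.1944, 0.3419]
tool_rot: [0.0, 0.993, 0.115, 0.0]
contact_force: [0.3, -0.5, 0.5]
gripper_width: 0.503
grasp_force: 0.0
```

```bash
cat >>h.py <<'E'
def report(n,name):
    im,c=shot(n,name);a=np.radians(13.2)
    for o,hd,L,p in sticks(im,c): print(o.round(4),hd.round(1),L.round(4),p,"tray frame",(np.array([[np.cos(a),np.sin(a)],[-np.sin(a),np.cos(a)]])@(o-[.5523,-.3441])).round(4))
E
python3 - <<'E'
from h import *
report("wrist","w11")
go(manip.state(),(.4699,.1680,.10,-11),(.4699,.1680,.005,-11))
E
```

```text
[0.4698 0.1686] -11.0 0.0712 [33.4 90.5] tray frame [0.0368 0.518 ]
[ 0.5618 -0.3918] 12.2 0.0724 [383.3 112.8] tray frame [-0.0016 -0.0487]
[ 0.5724 -0.4369] 11.5 0.0731 [413.1 112.8] tray frame [-0.0016 -0.095 ]
[ 0.4712 -0.1148] -170.1 0.075 [201.7 197.3] tray frame [-0.0266  0.2417]
now [ 0.5157 -0.1947  0.341 ] hd 13.16 t 31.9
dx 0.0764 dy -0.7270 dz 0.4823 yaw 0.2811
dx 0.0766 dy -0.7269 dz 0.6723 yaw 0.2811
```

>>> send_rows:
  increments:
    - {"dx": 0.01,"dy": -0.12,"dz": 0.04,"yaw": 0.1,"claw": 0}
    - {"dx": 0.03,"dy": -0.24,"dz": 0.08,"yaw": 0.2,"claw": 0}
    - {"dx": 0.04,"dy": -0.36,"dz": 0.12,"yaw": 0.28,"claw": 0}
    - {"dx": 0.06,"dy": -0.48,"dz": 0.16,"yaw": 0.2811,"claw": 0}
    - {"dx": 0.07,"dy": -0.6,"dz": 0.22,"yaw": 0.2811,"claw": 0}
    - {"dx": 0.0766,"dy": -0.7,"dz": 0.28,"yaw": 0.2811,"claw": 0}
    - {"dx": 0.0766,"dy": -0.727,"dz": 0.38,"yaw": 0.2811,"claw": 0}
    - {"dx": 0.0766,"dy": -0.727,"dz": 0.49,"yaw": 0.2811,"claw": 0}
    - {"dx": 0.0766,"dy": -0.727,"dz": 0.58,"yaw": 0.2811,"claw": 0}
    - {"dx": 0.0766,"dy": -0.727,"dz": 0.64,"yaw": 0.2811,"claw": 0}
    - {"dx": 0.0766,"dy": -0.727,"dz": 0.671,"yaw": 0.2811,"claw": 0}
    - {"dx": 0.0766,"dy": -0.727,"dz": 0.671,"yaw": 0.2811,"claw": 0}
    - {"dx": 0.0766,"dy": -0.727,"dz": 0.671,"yaw": 0.2811,"claw": 1}
    - {"dx": 0.0766,"dy": -0.727,"dz": 0.671,"yaw": 0.2811,"claw": 1}
    - {"dx": 0.0766,"dy": -0.727,"dz": 0.671,"yaw": 0.2811,"claw": 1}
    - {"dx": 0.0766,"dy": -0.727,"dz": 0.671,"yaw": 0.2811,"claw": 1}

```text
time: 33.9
tool_pos: [0.4719, 0.1688, 0.0082]
tool_rot: [-0.0, 0.995, -0.095, 0.002]
contact_force: [-1.4, -0.2, 5.5]
gripper_width: 0.132
grasp_force: 59.7
```

```bash
python3 - <<'E'
from h import *
go(manip.state(),lane(0,.1),lane(0,.013))
E
```

```text
now [0.4719 0.1688 0.0082] hd -10.96 t 33.9
dx 0.3534 dy 0.9763 dz -0.1835 yaw -0.2811
dx 0.3529 dy 0.9765 dz -0.0095 yaw -0.2811
```

>>> send_rows:
  increments:
    - {"dx": 0,"dy": 0,"dz": -0.06,"yaw": 0,"claw": 1}
    - {"dx": 0,"dy": 0.04,"dz": -0.18,"yaw": 0,"claw": 1}
    - {"dx": 0.0,"dy": 0.14,"dz": -0.26,"yaw": -0.05,"claw": 1}
    - {"dx": 0.02,"dy": 0.26,"dz": -0.26,"yaw": -0.1,"claw": 1}
    - {"dx": 0.05,"dy": 0.38,"dz": -0.26,"yaw": -0.2,"claw": 1}
    - {"dx": 0.09,"dy": 0.5,"dz": -0.26,"yaw": -0.28,"claw": 1}
    - {"dx": 0.14,"dy": 0.62,"dz": -0.26,"yaw": -0.28,"claw": 1}
    - {"dx": 0.2,"dy": 0.74,"dz": -0.26,"yaw": -0.28,"claw": 1}
    - {"dx": 0.28,"dy": 0.86,"dz": -0.26,"yaw": -0.28,"claw": 1}
    - {"dx": 0.3529,"dy": 0.9765,"dz": -0.24,"yaw": -0.2811,"claw": 1}
    - {"dx": 0.3529,"dy": 0.9765,"dz": -0.2,"yaw": -0.2811,"claw": 1}
    - {"dx": 0.3529,"dy": 0.9765,"dz": -0.14,"yaw": -0.2811,"claw": 1}
    - {"dx": 0.3529,"dy": 0.9765,"dz": -0.08,"yaw": -0.2811,"claw": 1}
    - {"dx": 0.3529,"dy": 0.9765,"dz": -0.04,"yaw": -0.2811,"claw": 1}
    - {"dx": 0.3529,"dy": 0.9765,"dz": -0.018,"yaw": -0.2811,"claw": 1}
    - {"dx": 0.3529,"dy": 0.9765,"dz": -0.012,"yaw": -0.2811,"claw": 1}
    - {"dx": 0.3529,"dy": 0.9765,"dz": -0.012,"yaw": -0.2811,"claw": 1}

```text
time: 36.02
tool_pos: [0.5515, -0.345, 0.0142]
tool_rot: [0.001, 0.993, 0.115, 0.001]
contact_force: [-2.1, 0.1, 4.2]
gripper_width: 0.14
grasp_force: 59.5
```

>>> send_rows:
  increments:
    - {"dx": 0,"dy": 0,"dz": 0,"yaw": 0,"claw": 0.3}
    - {"dx": 0,"dy": 0,"dz": 0,"yaw": 0,"claw": 0.3}
    - {"dx": 0,"dy": 0,"dz": 0,"yaw": 0,"claw": 0.3}
    - {"dx": 0,"dy": 0,"dz": -0.03,"yaw": 0,"claw": 0.3}
    - {"dx": 0,"dy": 0,"dz": -0.12,"yaw": 0,"claw": 0.3}
    - {"dx": 0,"dy": 0,"dz": -0.24,"yaw": 0,"claw": 0.3}
    - {"dx": 0,"dy": -0.05,"dz": -0.36,"yaw": 0,"claw": 0}
    - {"dx": 0,"dy": -0.15,"dz": -0.48,"yaw": 0,"claw": 0}
    - {"dx": 0,"dy": -0.25,"dz": -0.58,"yaw": 0,"claw": 0}
    - {"dx": 0,"dy": -0.25,"dz": -0.66,"yaw": 0,"claw": 0}
    - {"dx": 0,"dy": -0.25,"dz": -0.66,"yaw": 0,"claw": 0}
    - {"dx": 0,"dy": -0.25,"dz": -0.66,"yaw": 0,"claw": 0}

```text
time: 37.52
tool_pos: [0.5221, -0.2226, 0.3431]
tool_rot: [0.0, 0.993, 0.115, 0.001]
contact_force: [-0.5, -0.7, -0.3]
gripper_width: 0.502
grasp_force: 0.0
```

```bash
python3 - <<'E'
from h import *
report("wrist","w12")
go(manip.state(),(.4710,-.1149,.10,10),(.4710,-.1149,.005,10))
E
```

```text
[ 0.5617 -0.3917] 12.3 0.0729 [364.5 112.7] tray frame [-0.0017 -0.0485]
[ 0.5723 -0.4367] 12.1 0.0733 [393.8 112.7] tray frame [-0.0017 -0.0947]
[ 0.55   -0.3473] 12.5 0.0734 [335.3 113.6] tray frame [-0.003  -0.0026]
[ 0.4714 -0.1147] -170.7 0.0756 [184.7 196.9] tray frame [-0.0264  0.2418]
now [ 0.5217 -0.2226  0.3414] hd 13.18 t 37.6
dx -0.0491 dy -0.2325 dz 0.4831 yaw 0.0370
dx -0.0489 dy -0.2323 dz 0.6731 yaw 0.0370
```

>>> send_rows:
  increments:
    - {"dx": -0.02,"dy": -0.1,"dz": 0.07,"yaw": 0.037,"claw": 0}
    - {"dx": -0.049,"dy": -0.2,"dz": 0.14,"yaw": 0.037,"claw": 0}
    - {"dx": -0.049,"dy": -0.2325,"dz": 0.24,"yaw": 0.037,"claw": 0}
    - {"dx": -0.049,"dy": -0.2325,"dz": 0.35,"yaw": 0.037,"claw": 0}
    - {"dx": -0.049,"dy": -0.2325,"dz": 0.46,"yaw": 0.037,"claw": 0}
    - {"dx": -0.049,"dy": -0.2325,"dz": 0.56,"yaw": 0.037,"claw": 0}
    - {"dx": -0.049,"dy": -0.2325,"dz": 0.63,"yaw": 0.037,"claw": 0}
    - {"dx": -0.049,"dy": -0.2325,"dz": 0.66,"yaw": 0.037,"claw": 0}
    - {"dx": -0.049,"dy": -0.2325,"dz": 0.672,"yaw": 0.037,"claw": 0}
    - {"dx": -0.049,"dy": -0.2325,"dz": 0.672,"yaw": 0.037,"claw": 0}
    - {"dx": -0.049,"dy": -0.2325,"dz": 0.672,"yaw": 0.037,"claw": 1}
    - {"dx": -0.049,"dy": -0.2325,"dz": 0.672,"yaw": 0.037,"claw": 1}
    - {"dx": -0.049,"dy": -0.2325,"dz": 0.672,"yaw": 0.037,"claw": 1}
    - {"dx": -0.049,"dy": -0.2325,"dz": 0.672,"yaw": 0.037,"claw": 1}

```text
time: 39.33
tool_pos: [0.473, -0.1156, 0.008]
tool_rot: [0.001, 0.996, 0.087, 0.001]
contact_force: [-1.6, 0.6, 5.5]
gripper_width: 0.135
grasp_force: 59.7
```

>>> send_rows:
  increments:
    - {"dx": 0,"dy": 0,"dz": -0.08,"yaw": 0,"claw": 1}
    - {"dx": 0,"dy": 0,"dz": -0.2,"yaw": 0,"claw": 1}
    - {"dx": 0,"dy": 0,"dz": -0.3,"yaw": -0.11,"claw": 1}
    - {"dx": 0,"dy": 0,"dz": -0.3,"yaw": -0.23,"claw": 1}
    - {"dx": 0,"dy": 0,"dz": -0.3,"yaw": -0.35,"claw": 1}
    - {"dx": 0,"dy": 0,"dz": -0.3,"yaw": -0.47,"claw": 1}
    - {"dx": 0,"dy": 0,"dz": -0.3,"yaw": -0.59,"claw": 1}
    - {"dx": 0,"dy": 0,"dz": -0.3,"yaw": -0.71,"claw": 1}
    - {"dx": 0,"dy": 0,"dz": -0.3,"yaw": -0.83,"claw": 1}
    - {"dx": 0,"dy": 0,"dz": -0.3,"yaw": -0.95,"claw": 1}
    - {"dx": 0,"dy": 0,"dz": -0.3,"yaw": -1,"claw": 1}
    - {"dx": 0,"dy": 0,"dz": -0.3,"yaw": -1,"claw": 1}

```text
time: 40.83
tool_pos: [0.4716, -0.115, 0.1563]
tool_rot: [0.0, 0.67, 0.743, 0.0]
contact_force: [-0.2, -0.1, -0.5]
gripper_width: 0.136
grasp_force: 58.9
```

>>> send_rows:
  increments:
    - {"dx": 0,"dy": 0,"dz": 0,"yaw": -0.12,"claw": 1}
    - {"dx": 0,"dy": 0,"dz": 0,"yaw": -0.24,"claw": 1}
    - {"dx": 0,"dy": 0,"dz": 0,"yaw": -0.36,"claw": 1}
    - {"dx": 0,"dy": 0,"dz": 0,"yaw": -0.48,"claw": 1}
    - {"dx": 0,"dy": 0,"dz": 0,"yaw": -0.6,"claw": 1}
    - {"dx": 0,"dy": 0,"dz": 0,"yaw": -0.72,"claw": 1}
    - {"dx": 0,"dy": 0,"dz": 0,"yaw": -0.84,"claw": 1}
    - {"dx": 0,"dy": 0,"dz": 0,"yaw": -0.95,"claw": 1}
    - {"dx": 0,"dy": 0,"dz": 0,"yaw": -1,"claw": 1}
    - {"dx": 0,"dy": 0,"dz": 0,"yaw": -1,"claw": 1}

```text
time: 42.08
tool_pos: [0.4717, -0.115, 0.1563]
tool_rot: [-0.0, -0.016, 1.0, -0.0]
contact_force: [0.9, 0.6, 0.2]
gripper_width: 0.134
grasp_force: 58.9
```

```bash
python3 - <<'E'
from h import *
s=manip.state();print(s["joint_pos"].round(2));go(s,lane(.046,.1,193.2),lane(.046,.0135,193.2))
E
```

```text
[-0.39 -0.23  2.01 -0.    1.37 -1.99]
now [ 0.4717 -0.115   0.1563] hd -178.21 t 42.1
dx -0.1287 dy -0.3728 dz 0.1125 yaw -0.1328
dx -0.1287 dy -0.3728 dz 0.2855 yaw -0.1328
```

>>> send_rows:
  increments:
    - {"dx": -0.04,"dy": -0.11,"dz": 0,"yaw": -0.05,"claw": 1}
    - {"dx": -0.08,"dy": -0.22,"dz": 0,"yaw": -0.1,"claw": 1}
    - {"dx": -0.12,"dy": -0.33,"dz": 0,"yaw": -0.1328,"claw": 1}
    - {"dx": -0.1287,"dy": -0.3728,"dz": 0.04,"yaw": -0.1328,"claw": 1}
    - {"dx": -0.1287,"dy": -0.3728,"dz": 0.1,"yaw": -0.1328,"claw": 1}
    - {"dx": -0.1287,"dy": -0.3728,"dz": 0.16,"yaw": -0.1328,"claw": 1}
    - {"dx": -0.1287,"dy": -0.3728,"dz": 0.22,"yaw": -0.1328,"claw": 1}
    - {"dx": -0.1287,"dy": -0.3728,"dz": 0.255,"yaw": -0.1328,"claw": 1}
    - {"dx": -0.1287,"dy": -0.3728,"dz": 0.275,"yaw": -0.1328,"claw": 1}
    - {"dx": -0.1287,"dy": -0.3728,"dz": 0.285,"yaw": -0.1328,"claw": 1}
    - {"dx": -0.1287,"dy": -0.3728,"dz": 0.285,"yaw": -0.1328,"claw": 1}

```text
time: 43.45
tool_pos: [0.5429, -0.2997, 0.0148]
tool_rot: [0.001, -0.116, 0.993, -0.001]
contact_force: [-0.7, 0.1, -0.4]
gripper_width: 0.133
grasp_force: 59.0
```

>>> send_rows:
  increments:
    - {"dx": 0,"dy": 0,"dz": 0,"yaw": 0,"claw": 0.3}
    - {"dx": 0,"dy": 0,"dz": 0,"yaw": 0,"claw": 0.3}
    - {"dx": 0,"dy": 0,"dz": 0,"yaw": 0,"claw": 0.3}
    - {"dx": 0,"dy": 0,"dz": -0.03,"yaw": 0,"claw": 0.3}
    - {"dx": 0,"dy": 0,"dz": -0.12,"yaw": 0,"claw": 0.3}
    - {"dx": 0,"dy": 0,"dz": -0.24,"yaw": 0,"claw": 0.3}
    - {"dx": 0,"dy": 0,"dz": -0.36,"yaw": 0,"claw": 0.3}
    - {"dx": 0.1,"dy": 0,"dz": -0.48,"yaw": 0,"claw": 0.3}
    - {"dx": 0.2,"dy": 0,"dz": -0.58,"yaw": 0,"claw": 0.3}
    - {"dx": 0.24,"dy": 0.1,"dz": -0.7,"yaw": 0,"claw": 0.3}
    - {"dx": 0.24,"dy": 0.2,"dz": -0.75,"yaw": 0,"claw": 0.3}
    - {"dx": 0.24,"dy": 0.2,"dz": -0.75,"yaw": 0,"claw": 0.3}
    - {"dx": 0.24,"dy": 0.2,"dz": -0.75,"yaw": 0,"claw": 0.3}

```text
time: 45.08
tool_pos: [0.4024, -0.229, 0.3923]
tool_rot: [0.002, -0.116, 0.993, -0.002]
contact_force: [0.9, -0.1, 0.4]
gripper_width: 0.35
grasp_force: 0.0
```

```bash
python3 - <<'E'
from h import *
report("wrist","w13")
im,c=load("w13");s=manip.state();print(s["tool_pos"],s["gripper_width"])
print(proj(c,[.5523,-.3441,.01]))
t,ct=shot("top","t2")
sc,cs=shot("scene","s3")
a=cv2.resize(im,(400,300));b=cv2.resize(sc[130:320,80:380],(400,300)); d=cv2.resize(t[110:240,165:415],(800,300),interpolation=cv2.INTER_CUBIC)
cv2.imwrite("pics/fin.png",np.vstack([np.hstack([a,b]),d]))
E
```

```text
[ 0.5536 -0.3266] -7.1 0.0635 [181.2 233.1] tray frame [0.0053 0.0167]
[ 0.5775 -0.4361] 12.2 0.0767 [135.  233.7] tray frame [ 0.0036 -0.0953]
[ 0.5678 -0.3943] 16.2 0.0688 [158.4 233.8] tray frame [ 0.0036 -0.0524]
[ 0.5579 -0.319 ] 35.2 0.07 [205.4 235.6] tray frame [0.0112 0.0231]
[ 0.40242802 -0.22944975  0.39021657] 0.3504395754442493
[180.14139144 205.8083904 ]
```

View pics/fin.png

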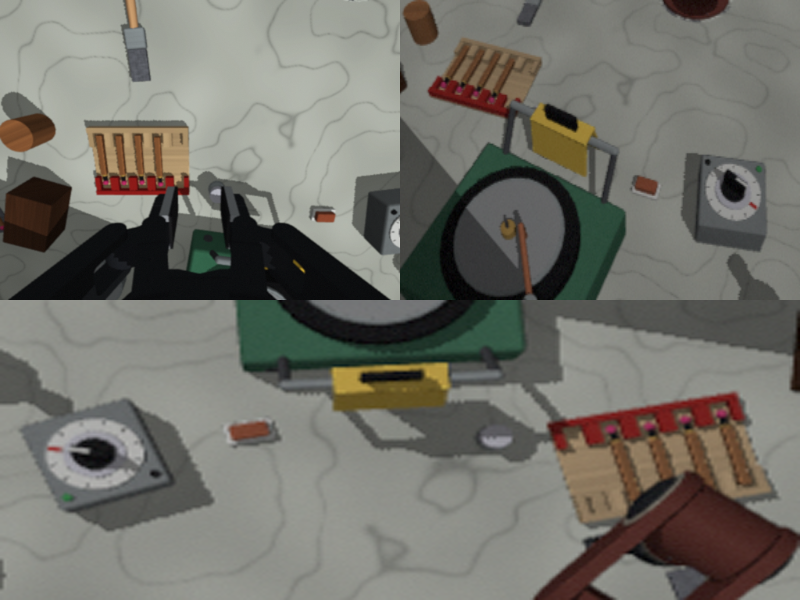

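```bash
python3 - <<'E'
from h import *
im,c=load("w13");a=np.radians(13.2);Rm=np.array([[np.cos(a),np.sin(a)],[-np.sin(a),np.cos(a)]])
f=lambda X:(Rm@(X[:2]-[.5523,-.3441])).round(4)
print("stones",[f(onz(c,p,.013)) for p in [(135,233.7),(158.4,233.8),(181.2,233.1),(205.4,235.6)]])
print("handles",[(int(n),f(onz(c,p,.016))) for n,p in blobs(im,(5,95,60),(16,255,255),60)[0]])
E
```

```text
stones [array([ 0.0586, -0.0936]), array([ 0.0585, -0.0471]), array([ 0.0567, -0.0017]), array([0.0619, 0.046 ])]
handles [(395, array([-0.3174,  0.0086])), (2163, array([-0.0701, -0.2667])), (647, array([-0.0094, -0.0507])), (1363, array([-0.0022,  0.0201])), (591, array([-0.0172, -0.0922])), (60, array([0.0524, 0.1044])), (348, array([ 0.1406, -0.3307])), (108, array([ 0.1541, -0.3605])), (293, array([0.1532, 0.4784]))]
```

The shield is hung, the pointer is at the mark, and all four stones sit at the red end of their lanes (x≈58 mm, y = -93, -47, -2 and 46 mm). The robot is clear of everything, so I'm handing in.

```bash
python3 -c "
from plant import manip
print(manip.job_done())"
```

```text
the job is handed in; nothing more can be done
None
```

I hung the shield on the bar first and then turned the knob to the red mark. All four dop sticks lie in their own tray lanes with the stones at the red end, and I handed the job in at about 45 s; no verdict came back.

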